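Turn the last tin of grinding paste and stack it lid-down

TASK

The grit in the last tin of valve-grinding paste has settled, so turn the tin over in the bench turner and store it lid-down with the others; its lid is only slipped on, so keep your hand off the tin until it is out on the turner's short far deck. With the wooden push stick slide the tin fully home in the turner, draw the stick back clear, swing the red-handled crank right over to its far stop, and push the tin out through the turner's rear window onto the far deck with the stick. Then lift the tin (its lid is now underneath, so that is what the hand must carry it by) and set it gently and squarely on top of the stack in the grey tray, still closed and lid-down, without dropping it, shifting the stack or knocking the loose things about.

Things in the scene. Friction and masses are not known exactly. Their poses are not given: they have to be found in the camera images.
- turner: Fixed bench turner on a 124 x 378 mm plywood base. Origin on the bench under the pivot; y along the feed, from the long infeed deck to the short far deck; x away from the crank; z up. A steel cradle (y -33 to +29 mm, up to z 87) turns on a level pivot along x at z 60, between blue side plates at x +-47, up to z 77. Turning, it sweeps 43 mm round the pivot.
- in_deck (a point): Middle of the infeed deck's top, 144 mm before the pivot in the turner's y, z 38 mm. The deck runs from y -250 to -39 mm and is 92 mm wide; two rails 9 mm high, 68 mm apart inside, guide the tin from y -192 to the cradle. Draw the stick's tip back to y -50 or farther before the crank is swung.
- out_deck (a point): Point on the far deck, 82 mm beyond the pivot in the turner's y, z 35.5 mm: a good place for the tin's centre. The deck runs from y +37 to +126 mm, 92 mm wide, without rails.
- cradle (a joint): Cradle angle, rad. 0: mouth towards the infeed deck; swung up and over to its stop at 3.14 the mouth looks to the far deck. Friction of 0.15 N m holds it where it is left.
- pivot (a point): Centre of the cradle, z 60 mm. Inside it is 71 mm wide, 46 mm high; at either stop its lower plate lies 1 mm below the infeed deck and 1.5 mm above the far deck. Two back stops leave a window 44 mm wide and 46 high in its rear, which faces the infeed deck at 3.14; the stick passes through it. Fully home, the tin touches the stops, its centre within 4 mm of the pivot in the turner's y.
- crank_grip (a point): Middle of the crank's red revolving sleeve, 17 mm thick, 60 mm long, parallel to the pivot, free to spin on its pin. In the turner's frame it lies at (-98, -75, 60) mm at joint 0 and swings round the pivot axis over the top (z 135) to (-98, +75, 60).
- tin: Base of the tin: round, 58 mm across, 40 mm high, red with a yellow band, 0.15 to 0.31 kg. Origin at the centre of its closed underside, z towards its lid. It starts upright on the infeed deck.
- lid: Loose slip lid of that tin: steel, yellow disc on top, 64 mm across, skirt 18 mm long, 1 mm play, not fastened. Origin at the centre of its outer top, z outward, 42 mm from the tin's origin when closed. It is the widest part, so fingers round the tin grip the lid: upright, lifting would leave the base behind; lid-down, the base sits in it and the skirt is the lowest 18 mm.
- push_stick: Wooden push stick, 18 mm thick, lying on the infeed deck behind the tin along the feed. Origin on its underside, below the middle of its upright handle; y points to its tip. Body 16 mm high from y -20 to +110 mm; handle 18 mm thick (x), 34 mm long (y -20 to +14), rising to z 76 mm. Loose, 0.09 kg.
- stick_grip (a point): Point inside the stick's handle, 55 mm above its underside: where to grip it across its 18 mm thickness.
- stick_tip (a point): Centre of the stick's front face, 110 mm ahead of the handle, 8 mm above its underside.
- tray: Grey steel tray fixed on the bench, 150 x 200 mm, walls 22 mm high, floor 3 mm, a ball bearing lying in its right half. Origin under its centre.
- stored_tin_low: Lower of two stored tins standing lid-down in the tray, same size (64 mm across, 42 mm high), each in one piece, loose. Origin at the centre of the face it stands on.
- stored_tin_top: The tin on top of it, also lid-down, loose. Origin at the centre of the face it stands on (45 mm above the bench); its top, 58 mm across, is 87 mm above the bench. The turned tin goes on it.
- tape_measure: Loose yellow tape measure, 66 x 89 x 39 mm, on the bench right of the turner.
- plug_a: Loose spark plug, 73 mm long, lying near the tray.
- piston: Loose engine piston, 77 mm across, 57 mm high, standing at the back.

How it is judged:
By the outcome, as a careful person would: the job done as asked, in the order asked, and still so for the second after the job is handed in, with the robot touching nothing.
It also fails if it takes over 72 s, if anything falls off the work surface, if the arm or the gripper's body presses on something with over 40 N, if the wrist force passes 120 N, or if a joint passes its speed limit or range.

ROBOT

A 7-joint arm with a two-finger parallel gripper is mounted at the origin on a cart in front of the work surface, level with it; the furniture and walls round the work are solid. World frame = base frame: x ahead of the robot, y to its left, z up, the work surface at z = 0. Lengths are in m, angles in degrees, forces in N, time in s.
With the tool pointing down it reaches from about 0.35 to 0.9 m from the base axis. Payload 7.2 kg.
Tool frame: the origin (TCP) lies at the very end of the fingers, on their centre line; the grasp point (between the pads) lies 19 mm behind it; z points along the fingers, y is the line along which they close (so a half turn about z gives the same grasp; the last joint's range is limited). The gripper opens to 88 mm and grips with 3 to 60 N. Pads are 20 mm wide; open, the fingers measure 115 mm over their backs; the gripper's body (75 mm by 178 mm) begins 61 mm behind the grasp point.
Start: joints at [-79.481, 23.554, -0.728, 91.456, 0.321, 64.991, -4.71], TCP at [0.156, 0.605, 0.223] pointing down, gripper open.
Joint ranges: [-169.25, 169.25], [-16.82, 113.86], [-84.01, 82.57], [7.8, 145.47], [-59.2, 239.2], [7.22, 106.19], [-163.78, 163.78]. Speed limits (degrees/s): [136.94, 136.94, 172.46, 172.46, 180, 180, 180].

INTERFACE

Orientations are given as a 3x3 rotation matrix whose columns are the frame's x, y, z axes.
In Python, from rig import env, viewer gives the robot as it stands. The module is installed in compiled form; this text tells all that it offers.
- The arm moves only by the tool apply_moves, never from a script. Its argument "steps" is text: rows parted by semicolons, each of 7 numbers parted by spaces: the opening, from 0 (shut) to 1 (fully open), then the shift along the tool's x, y, z normalised to -1 to 1, where 1 is 0.15 m, then the turn, a rotation vector about the tool's x, y, z normalised to -1 to 1, where 1 is 90 degrees. A call has exactly 8 rows; each row shifts and turns the commanded pose from where the row before left it, along the tool's axes as they then stand; what a row does not reach is not made up. A row lasts 1/8 s, in which the tool goes at most 62.5 mm and 10.7 degrees, less where a joint would pass 70% of its speed; a pose out of reach is approached as far as the arm can. A call with a number of a shift or a turn outside -1 to 1 is refused whole. A call with a gripper value outside its range is refused whole. The fingers move at their own pace and stop on an object; the grip force is fixed at half the most. Time passes only in rows, so rows that do not move let the fingers close, or fill a call up. It gives the time, the measured TCP pose, the force, the opening and the grip force at its end, in the units of the state.
- env.read_state(): the state, without advancing time (a new reading comes with each control period).
- viewer.snapshot(name): name is "side" or "top" or "wrist"; returns (picture, depth): 400x640x3 uint8, red, green, blue; 400x640 float32, m along the optical axis (not along the pixel's ray), 0 where there is no reading.
- viewer.get_calibration(name): a dict with "fx", "fy", "cx", "cy" (pixels), "dist" ([k1, k2, p1, p2, k3] as OpenCV has them; the pictures are not rectified), "rvec" (rotation vector, rad) and "tvec" (3), from world to camera coordinates, as OpenCV has them. Camera axes: x right, y down, z forward; pixel columns grow to the right and rows downward; lengths in m; the calibration is good to about 2 mm. A picture is of the moment at which its call begins: read the wrist's pose just before it. get_calibration takes no time and is no camera call; for the wrist camera it gives the pose at the moment of the call.
- env.finish_job(): hands the job in; it is judged then, once.
Trained networks look in the newest picture that a camera, given by its name, has taken for a name from the list of things; names that differ only in an ending like _2 or _b are one class to them, and where a whole thing is asked for, a point or a joint stands for the part that bears it (a point fixed in the world has none). Each returns a list of dicts, best first, with "confidence" (0 to 1); they miss things now and then, are a little off and sometimes report something else, mostly with a low value. They report only what shows in the picture. A call takes as long as a camera call.
- viewer.boxes_of(query, camera): "box" ([left, top, right, bottom] in pixels, round what is visible of it).
- viewer.pinpoint(query, camera): "centre" ([column, row] in pixels: a listed point, or the origin of a listed thing).
The state is a dict: "time": time; "q": joint angles; "joint_velocities": joint speeds; "tau": joint torques, N m; "eef_pos": TCP position; "tool_rot": TCP orientation; "force": force on the tool from outside, world axes, zero at the start; "wrist_torque": the same for the moment, N m; "gripper_width": finger opening in m; "finger_force": force on a finger pad.
Only numpy, scipy, OpenCV 4.12 (cv2) and the standard library are available. Lean on these libraries where they do the work, as an engineer would, in place of code of your own. Each camera call takes 0.05 s, during which the arm holds its last target. There are 200 camera calls.

## Working session

There is one attempt and no reset: what is moved stays moved. The work goes in short steps, Python scripts to look and compute and a tool call to move; the robot and the scene stay as the last step left them, time stands still between calls to the robot, and variables do not carry over. Pictures are saved under pics/ and viewed, at most 10 in all, crops included, and the job is handed in when it is done.

Besides the shell and the picture viewer there is one more tool, called after "Call:" as name(argument=value, ...), one argument or row to a line, values as JSON. apply_moves: Moves the arm, as the interface text tells. Scaled input: -1 to 1 covers 0.15 m each way for a shift and 90 degrees each way for a turn. Its arguments: {"type":"object","properties":{"steps":{"type":"string"}},"required":["steps"]}

```bash
mkdir -p pics; cat > h.py <<'E'
import numpy as np, cv2
from rig import env, viewer
def cal(n):
    c=viewer.get_calibration(n); K=np.array([[c["fx"],0,c["cx"]],[0,c["fy"],c["cy"]],[0,0,1]],float)
    R=cv2.Rodrigues(np.array(c["rvec"],float))[0]; return K,np.array(c["dist"],float),R,np.array(c["tvec"],float).ravel()
def ray(n,p):
    K,d,R,t=cal(n); u=cv2.undistortPoints(np.array([[p]],float),K,d)[0,0]
    return -R.T@t, R.T@np.array([u[0],u[1],1])
def at_z(n,p,z):
    o,v=ray(n,p); return o+v*(z-o[2])/v[2]
def at_d(n,p,dep):
    o,v=ray(n,p); return o+v*dep
def proj(n,X):
    K,d,R,t=cal(n); return cv2.projectPoints(np.array(X,float).reshape(-1,1,3),cv2.Rodrigues(R)[0],t,K,d)[0].reshape(-1,2)
def snap(n,f=None):
    im,de=viewer.snapshot(n)
    if f: cv2.imwrite("pics/"+f,im[:,:,::-1])
    return im,de
E
python3 - <<'E'
from h import *
np.set_printoptions(precision=4,suppress=True)
s=env.read_state(); print(s["time"],s["eef_pos"],s["tool_rot"],s["gripper_width"])
ims=[]
Z=dict(in_deck=.038,out_deck=.0355,pivot=.06,crank_grip=.06,stick_grip=.093,stick_tip=.046,tin=.038,lid=.08,push_stick=.038,tray=0,stored_tin_low=.003,stored_tin_top=.045,turner=0,tape_measure=.0,plug_a=.01,piston=.0)
for n in ("top","side"):
    im,de=snap(n,n+"0.png")
    print(n,"cam",ray(n,(320,200)))
    for q,z in Z.items():
        r=viewer.pinpoint(q,n)[:2]
        for a in r: print(q,round(a["confidence"],2),np.round(a["centre"],1),at_z(n,a["centre"],z))
E
```

```text
0.0 [0.1556 0.6048 0.2218] [[-0.9685  0.2491 -0.0003]
 [ 0.2491  0.9685 -0.0016]
 [-0.0001 -0.0017 -1.    ]] 0.08778545694941602
top cam (array([ 0.4508, -0.0054,  1.1574]), array([ 0.0772,  0.0087, -0.997 ]))
in_deck 0.94 [384.8 219.9] [ 0.4834 -0.1822  0.038 ]
in_deck 0.43 [380.4 210.4] [ 0.5105 -0.1694  0.038 ]
out_deck 0.9 [359.2 146.8] [ 0.695  -0.1069  0.0355]
out_deck 0.24 [396.4 249.5] [ 0.3994 -0.2164  0.0355]
pivot 0.94 [365.1 171.5] [ 0.6189 -0.1221  0.06  ]
pivot 0.69 [186.1 193.9] [0.5466 0.3843 0.06  ]
crank_grip 0.84 [340.  207.8] [ 0.5147 -0.0523  0.06  ]
stick_grip 0.94 [396. 250.] [ 0.4007 -0.2045  0.093 ]
stick_tip 0.83 [380.6 209.1] [ 0.5138 -0.1687  0.046 ]
lid 0.72 [376.9 197.1] [ 0.5449 -0.1533  0.08  ]
push_stick 0.85 [392.7 247.4] [ 0.4054 -0.2053  0.038 ]
push_stick 0.29 [183.5 192.2] [0.5534 0.4    0.038 ]
tray 0.72 [200.5 196.7] [0.5442 0.3617 0.    ]
tray 0.67 [364.5 173.3] [ 0.6227 -0.1267  0.    ]
stored_tin_low 0.61 [190.1 194.7] [0.5494 0.3924 0.003 ]
stored_tin_top 0.69 [184.5 190.9] [0.5565 0.3947 0.045 ]
turner 0.56 [362.8 174.7] [ 0.6184 -0.1217  
[... 816 characters left out ...]
73 -0.2347  0.093 ]
tin 0.55 [314.3 188.2] [ 0.5503 -0.1644  0.038 ]
lid 0.63 [313.3 181.8] [ 0.5512 -0.1221  0.08  ]
push_stick 0.71 [357.3 184.9] [ 0.4118 -0.1953  0.038 ]
tray 0.69 [322.2 199.1] [ 0.5247 -0.1632  0.    ]
tray 0.65 [307.8 304.9] [0.5395 0.3618 0.    ]
stored_tin_low 0.9 [304.1 313.7] [0.5455 0.3949 0.003 ]
stored_tin_low 0.54 [265.5 197.8] [ 0.7083 -0.1587  0.003 ]
stored_tin_top 0.58 [301.2 295.3] [0.5518 0.3856 0.045 ]
turner 0.71 [290.4 204.7] [ 0.6238 -0.1197  0.    ]
tape_measure 0.52 [321.2 172.2] [ 0.5356 -0.3806  0.    ]
plug_a 0.66 [303.8 313.6] [0.5455 0.4028 0.01  ]
plug_a 0.44 [390.6 271.6] [0.3444 0.2411 0.01  ]
piston 0.84 [236.2 249.7] [0.7436 0.1451 0.    ]
```

```bash
ls pics
```

```text
side0.png
top0.png
```

View pics/top0.png

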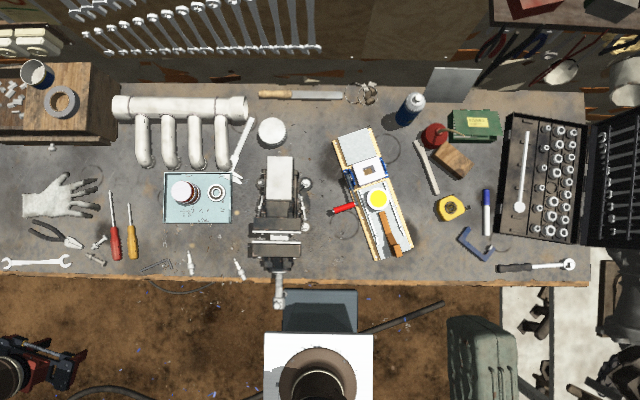

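View pics/side0.png

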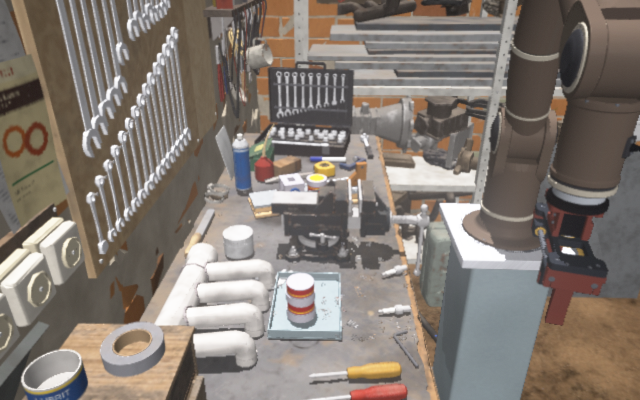

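Both views show the turner right of the vise. In the top view the lid is at (377,197), the crank at (342,208) and the stick handle at (396,250). The stack is at (185,192) in the tray. I'll move towards the turner for close wrist views, taking the tray on the way.

```bash
cat >> h.py <<'E'
from scipy.spatial.transform import Rotation as Ro
def plan(p,yaw,n,p0=None,R0=None,path=None):
    """rows to world p with tool pointing down, tool y at angle yaw (deg); prints normalised rows"""
    s=env.read_state()
    p0=np.array(s["eef_pos"]) if p0 is None else np.array(p0); R=np.array(s["tool_rot"]) if R0 is None else R0
    c,si=np.cos(np.radians(yaw)),np.sin(np.radians(yaw)); y=np.array([c,si,0]);z=np.array([0,0,-1.])
    Rt=np.c_[np.cross(y,z),y,z]; w=Ro.from_matrix(R.T@Rt).as_rotvec()
    out=[]
    for i in range(n):
        d=(np.array(p)-p0)/n
        out.append(np.r_[R.T@d/.15,np.degrees(w)/n/90]); R=R@Ro.from_rotvec(w/n).as_matrix()
    print("; ".join(" ".join("%.3f"%v for v in r) for r in out)); print("mm/row",np.linalg.norm(d)*1e3)
    return np.array(p),R
E
python3 - <<'E'
from h import *
a=plan([.40,.32,.36],105,8)
plan([.43,-.10,.40],110,8,*a)
c=viewer.get_calibration("wrist"); o,v=ray("wrist",(320,200)); s=env.read_state(); R=np.array(s["tool_rot"])
print("cam in tool",R.T@(o-s["eef_pos"]),R.T@v)
im,de=snap("top"); 
for n,b in dict(vise=(260,150,310,270),stack=(175,180,200,205)).items():
    x0,y0,x1,y1=b; P=[at_d("top",(u,w),de[w,u])[2] for u in range(x0,x1,4) for w in range(y0,y1,4) if de[w,u]>0]; print(n,max(P))
E
```

```text
-0.256 -0.180 -0.114 0.000 -0.000 -0.041; -0.244 -0.196 -0.114 0.000 -0.000 -0.041; -0.231 -0.211 -0.114 0.000 -0.000 -0.041; -0.217 -0.225 -0.114 0.000 -0.000 -0.041; -0.202 -0.239 -0.114 0.000 -0.000 -0.041; -0.187 -0.251 -0.114 0.000 -0.000 -0.041; -0.170 -0.263 -0.114 0.000 -0.000 -0.041; -0.153 -0.273 -0.114 0.000 -0.000 -0.041
mm/row 49.98991448397266
0.066 -0.345 -0.033 -0.000 0.000 -0.007; 0.070 -0.344 -0.033 -0.000 0.000 -0.007; 0.074 -0.343 -0.033 -0.000 0.000 -0.007; 0.078 -0.342 -0.033 -0.000 0.000 -0.007; 0.081 -0.341 -0.033 -0.000 0.000 -0.007; 0.085 -0.340 -0.033 -0.000 0.000 -0.007; 0.089 -0.339 -0.033 -0.000 0.000 -0.007; 0.093 -0.338 -0.033 -0.000 0.000 -0.007
mm/row 52.87071495639151
cam in tool [ 0.07608685 -0.00103746 -0.16194603] [-0.27855775  0.00214354  0.96042278]
vise 0.17934432498887842
stack 0.09085932289447407
```

Call:
apply_moves(
  steps="1 -0.26 -0.18 -0.115 0 0 -0.041; 1 -0.245 -0.195 -0.115 0 0 -0.041; 1 -0.23 -0.21 -0.115 0 0 -0.041; 1 -0.215 -0.225 -0.115 0 0 -0.041; 1 -0.2 -0.24 -0.115 0 0 -0.041; 1 -0.185 -0.25 -0.115 0 0 -0.041; 1 -0.17 -0.265 -0.115 0 0 -0.041; 1 -0.155 -0.275 -0.115 0 0 -0.041",
)

```text
time: 2.75
eef_pos: [0.4009, 0.3183, 0.3615]
tool_rot: [[-0.965, -0.262, 0.0], [-0.262, 0.965, 0.001], [-0.001, 0.0, -1.0]]
force: [0.8, 0.7, 0.9]
gripper_width: 0.0879
finger_force: 0.0
```

```bash
python3 - <<'E'
from h import *
np.set_printoptions(precision=4,suppress=True)
im,de=snap("wrist","w_tray.png")
for q,z in dict(stored_tin_top=.045,stored_tin_low=.003,tray=0).items():
    for a in viewer.pinpoint(q,"wrist")[:2]: print(q,a["confidence"],a["centre"],at_z("wrist",a["centre"],z))
P=np.array([[*at_d("wrist",(u,w),de[w,u])] for u in range(0,640,2) for w in range(0,400,2) if de[w,u]>0])
np.save("trayP.npy",P)
m=(P[:,2]>.08)&(P[:,2]<.095)&(np.hypot(P[:,0]-.55,P[:,1]-.39)<.08); Q=P[m]; print(len(Q),Q.mean(0),Q.min(0),Q.max(0),cv2.minEnclosingCircle(Q[:,:2].astype(np.float32)))
E
```

```text
stored_tin_top 0.58 [334.8, 251.0] [0.554  0.3833 0.045 ]
stored_tin_top 0.35 [82.9, 172.9] [ 0.5237 -0.0827  0.045 ]
stored_tin_low 0.52 [337.1, 241.4] [0.5486 0.3921 0.003 ]
tray 0.59 [323.7, 234.0] [0.5386 0.3645 0.    ]Traceback (most recent call last):
  File "<stdin>", line 6, in <module>
  File "h.py", line 12, in at_d
    o,v=ray(n,p); return o+v*dep
        ~~~^^^^^
  File "h.py", line 7, in ray
    K,d,R,t=cal(n); u=cv2.undistortPoints(np.array([[p]],float),K,d)[0,0]
            ~~~^^^
  File "h.py", line 4, in cal
    c=viewer.get_calibration(n); K=np.array([[c["fx"],0,c["cx"]],[0,c["fy"],c["cy"]],[0,0,1]],float)
ValueError: time passes only in moves, steps and waits
```

Call:
apply_moves(
  steps="1 0.065 -0.345 -0.03 0 0 -0.007; 1 0.07 -0.345 -0.03 0 0 -0.007; 1 0.075 -0.345 -0.03 0 0 -0.007; 1 0.08 -0.34 -0.03 0 0 -0.007; 1 0.08 -0.34 -0.03 0 0 -0.007; 1 0.085 -0.34 -0.03 0 0 -0.007; 1 0.09 -0.34 -0.03 0 0 -0.007; 1 0.095 -0.34 -0.03 0 0 -0.007",
)

```text
time: 3.95
eef_pos: [0.4304, -0.1007, 0.3965]
tool_rot: [[-0.938, -0.347, -0.0], [-0.347, 0.938, 0.0], [-0.0, 0.0, -1.0]]
force: [0.9, 0.1, -0.6]
gripper_width: 0.0878
finger_force: 0.0
```

```bash
python3 - <<'E'
from h import *
np.set_printoptions(precision=4,suppress=True)
s=env.read_state(); print(s["time"],s["eef_pos"],s["tool_rot"][1])
im,de=snap("wrist","w_turn.png")
Z=dict(in_deck=.038,out_deck=.0355,pivot=.06,crank_grip=.06,stick_grip=.093,stick_tip=.046,tin=.038,lid=.08,push_stick=.038,turner=0)
for q,z in Z.items():
    for a in viewer.pinpoint(q,"wrist")[:2]: print(q,round(a["confidence"],2),np.round(a["centre"],1),at_z("wrist",a["centre"],z))
E
```

```text
3.95 [ 0.4304 -0.1007  0.3965] [-0.3469  0.9379  0.0005]
in_deck 0.83 [272.6 176.4] [ 0.4874 -0.1771  0.038 ]
in_deck 0.75 [167.9 153.8] [ 0.5118 -0.3713  0.038 ]
out_deck 0.6 [275.9 278.5] [ 0.6908 -0.1035  0.0355]
pivot 0.96 [268.4 253.6] [ 0.6281 -0.1318  0.06  ]
pivot 0.44 [268.6 125.2] [ 0.4003 -0.2024  0.06  ]
crank_grip 0.64 [322.  211.5] [ 0.5131 -0.0637  0.06  ]
crank_grip 0.62 [268.2 127.1] [ 0.4037 -0.2012  0.06  ]
stick_grip 0.57 [258.9 130.2] [ 0.4104 -0.2084  0.093 ]
stick_grip 0.47 [275.  238.6] [ 0.5784 -0.1275  0.093 ]
stick_tip 0.97 [267.9 187.5] [ 0.5083 -0.171   0.046 ]
tin 0.62 [259.3 127.2] [ 0.4114 -0.2194  0.038 ]
tin 0.53 [268.4 128.1] [ 0.4074 -0.2038  0.038 ]
lid 0.57 [264.4 213.8] [ 0.5461 -0.1602  0.08  ]
push_stick 0.74 [271.4 127.4] [ 0.4044 -0.1998  0.038 ]
turner 0.82 [275.3 235.9] [ 0.6165 -0.1306  0.    ]
```

View pics/w_turn.png

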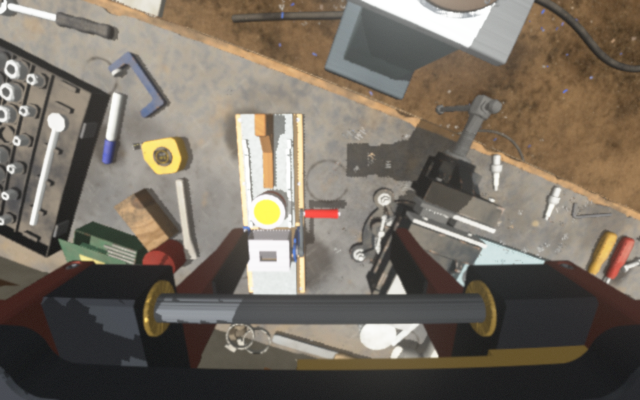

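The wrist view shows the infeed deck around (268,170), the lid at (267,212), the red sleeve at (322,213) and the stick handle at (262,125). Next I'll fit the turner's yaw and position from depth.

```bash
cat >> h.py <<'E'
def cloud(n,de):
    K,d,R,t=cal(n); v,u=np.nonzero(de>0); z=de[v,u]
    q=cv2.undistortPoints(np.c_[u,v].astype(float).reshape(-1,1,2),K,d).reshape(-1,2)
    return (np.c_[q,np.ones(len(q))]*z[:,None]-t)@R, np.c_[u,v]
E
python3 - <<'E'
from h import *
np.set_printoptions(precision=4,suppress=True)
T=np.radians(20)
for n in ("top","wrist"):
    im,de=snap(n); P,uv=cloud(n,de); col=im[uv[:,1],uv[:,0]].astype(int)
    near=(np.abs(P[:,0]-.57)<.25)&(np.abs(P[:,1]+.15)<.11)
    for lo,hi in ((-.01,.01),(.030,.044)):
        Q=P[near&(P[:,2]>lo)&(P[:,2]<hi)]; print(n,lo,len(Q),np.median(Q[:,2]))
    Q=P[near&(P[:,2]>.028)&(P[:,2]<.045)].astype(np.float32)
    print("deck rect",cv2.minAreaRect(Q[:,:2]))
    c=cv2.PCACompute(Q[:,:2],None); print("pca",c[0],c[1][0],np.degrees(np.arctan2(c[1][0][1],c[1][0][0])))
    # edges in rotated frame by percentile per slice
    r,g,b=col.T
    red=near&(r>150)&(g<70)&(b<70); yel=near&(r>180)&(g>170)&(b<110)&(P[:,2]>.06); 
    for k,m in (("red",red),("yel",yel)):
        if m.sum(): print(k,m.sum(),np.median(P[m],0), cv2.minAreaRect(P[m][:,:2].astype(np.float32)))
    h=near&(P[:,2]>.105)&(P[:,2]<.122); 
    if h.sum(): print("handle",h.sum(),P[h].mean(0),cv2.minAreaRect(P[h][:,:2].astype(np.float32)))
    np.savez(n+"_pc.npz",P=P,uv=uv,col=col)
E
```

```text
top -0.01 4580 -0.0008185594413323941
top 0.03 1378 0.035341982744103204Traceback (most recent call last):
  File "<stdin>", line 10, in <module>
cv2.error: OpenCV(4.12.0) /io/opencv/modules/imgproc/src/convhull.cpp:143: error: (-215:Assertion failed) total >= 0 && (depth == CV_32F || depth == CV_32S) in function 'convexHull'
```

```bash
cat > fit.py <<'E'
from h import *
from scipy.optimize import minimize
np.set_printoptions(precision=4,suppress=True)
def fit(n,P):
    m=(np.abs(P[:,0]-.57)<.26)&(np.abs(P[:,1]+.15)<.16)&(P[:,2]<.06)&(P[:,2]>-.02)
    Q=P[m]
    def loc(p,Q):
        c,s=np.cos(p[2]),np.sin(p[2]); d=Q[:,:2]-p[:2]; return d@[s,-c], d@[c,s]   # turner x, y
    sig=lambda v:1/(1+np.exp(-np.clip(v/.002,-30,30)))
    def cost(p,w,ylo,yhi,th):
        x,y=loc(p,Q); k=(np.abs(x)<w+.025)&(y>ylo-.03)&(y<yhi+.03)
        ins=sig(w-np.abs(x))*sig(y-ylo)*sig(yhi-y)
        return np.abs(ins-(Q[:,2]>th))[k].mean()
    for nm,a in dict(base=(.062,-.251,.127,.008),deck=(.046,-.25,.126,.028)).items():
        best=min((minimize(cost,[.619+dx,-.128+dy,np.radians(t)],args=a,method="Nelder-Mead",options=dict(initial_simplex=None,xatol=1e-5,fatol=1e-7)) for dx in (-.008,.006) for dy in (-.006,.006) for t in (16,20,24)),key=lambda r:r.fun)
        print(n,nm,best.x[:2],np.degrees(best.x[2]),best.fun)
E
python3 - <<'E'
from fit import *
f=lambda A:np.ascontiguousarray(A[:,:2],dtype=np.float32)
for n in ("top","wrist"):
    im,de=snap(n); P,uv=cloud(n,de); r,g,b=im[uv[:,1],uv[:,0]].astype(int).T
    np.savez(n+"_pc.npz",P=P,c=np.c_[r,g,b])
    fit(n,P)
    near=(np.abs(P[:,0]-.57)<.25)&(np.abs(P[:,1]+.15)<.11)
    for k,m in (("red",near&(r>130)&(g<70)&(b<70)&(P[:,2]>.04)),("yel",near&(r>180)&(g>160)&(b<110)&(P[:,2]>.06)),("handle",near&(P[:,2]>.105)&(P[:,2]<.122)&(P[:,0]<.48)),("stack",(P[:,2]>.08)&(P[:,2]<.096)&(np.hypot(P[:,0]-.55,P[:,1]-.39)<.06))):
        if m.sum()>3: print(k,m.sum(),P[m].mean(0),cv2.minAreaRect(f(P[m])))
E
```

```text
top base [ 0.6234 -0.1272] 20.194038229307573 0.046424962163096176
top deck [ 0.6263 -0.1271] 19.937828649670124 0.09309499503837852
red 104 [ 0.5176 -0.0651  0.0664] ((0.5175994634628296, -0.06442944705486298), (0.015346428379416466, 0.054368890821933746), 21.084720611572266)
yel 158 [ 0.5448 -0.1549  0.0881] ((0.5251071453094482, -0.1125987097620964), (0.038728658109903336, 0.1366274207830429), 23.71099281311035)
stack 342 [0.5524 0.3887 0.0869] ((0.5528407692909241, 0.3891329765319824), (0.055784694850444794, 0.05582847446203232), 37.62460708618164)
wrist base [ 0.6211 -0.1324] 19.99345877160712 0.033900292933167424
wrist deck [ 0.62   -0.1329] 20.167315956044742 0.06339913272808652
red 14 [ 0.46   -0.1061  0.273 ] ((0.4624134600162506, -0.10630924999713898), (0.14491790533065796, 0.010641831904649734), 53.52218246459961)
yel 470 [ 0.5301 -0.1615  0.0959] ((0.46960246562957764, -0.16881796717643738), (0.18299585580825806, 0.05608219653367996), 13.449020385742188)
handle 291 [ 0.3997 -0.2079  0.113 ] ((0.3999376893043518, -0.20835110545158386), (0.034219495952129364, 0.017743853852152824), 17.545513153076172)
```

Turner: pivot (0.6215, -0.131), yaw 20.1°, and three sources agree. Stick grip is at (0.402, -0.207).

```bash
cat >> h.py <<'E'
PV=np.array([.6215,-.131]); TH=np.radians(20.1)
EX=np.array([np.sin(TH),-np.cos(TH)]); EY=np.array([np.cos(TH),np.sin(TH)])
def W(x,y,z): return np.r_[PV+x*EX+y*EY,z]
def L(p): d=np.array(p)[:2]-PV; return d@EX,d@EY,p[2]
E
python3 - <<'E'
from h import *
a=plan(W(-.004,-.232,.17),109.5,5); plan(W(-.004,-.232,.074),109.5,3,*a)
E
```

```text
0.084 -0.120 0.302 0.000 -0.000 0.001; 0.084 -0.121 0.302 0.000 -0.000 0.001; 0.084 -0.121 0.302 0.000 -0.000 0.001; 0.083 -0.121 0.302 0.000 -0.000 0.001; 0.083 -0.121 0.302 0.000 -0.000 0.001
mm/row 50.39598680068152
-0.000 -0.000 0.213 -0.000 -0.000 -0.000; -0.000 -0.000 0.213 -0.000 -0.000 -0.000; -0.000 -0.000 0.213 -0.000 -0.000 -0.000
mm/row 32.00000000000001
```

Call:
apply_moves(
  steps="1 0.084 -0.12 0.302 0 0 0.001; 1 0.084 -0.12 0.302 0 0 0.001; 1 0.084 -0.12 0.302 0 0 0.001; 1 0.083 -0.121 0.302 0 0 0.001; 1 0.083 -0.121 0.302 0 0 0.001; 1 0 0 0.213 0 0 0; 1 0 0 0.213 0 0 0; 1 0 0 0.213 0 0 0",
)

```text
time: 5.65
eef_pos: [0.4025, -0.207, 0.0732]
tool_rot: [[-0.942, -0.337, -0.0], [-0.337, 0.942, -0.0], [0.0, -0.0, -1.0]]
force: [0.9, 0.6, 0.2]
gripper_width: 0.088
finger_force: 0.0
```

Call:
apply_moves(
  steps="0 0 0 0 0 0 0; 0 0 0 0 0 0 0; 0 0 0 0 0 0 0; 0 0 0 0 0 0 0; 0 0 0 0 0 0 0; 0 0 0 0 0 0 0; 0 0 0 0 0 0 0; 0 0 0 0 0 0 0",
)

```text
time: 6.65
eef_pos: [0.4023, -0.207, 0.0743]
tool_rot: [[-0.942, -0.337, -0.0], [-0.337, 0.942, 0.0], [0.0, 0.0, -1.0]]
force: [0.2, 0.6, 0.9]
gripper_width: 0.018
finger_force: 30.0
```

```bash
python3 - <<'E'
from h import *
np.set_printoptions(precision=4,suppress=True)
s=env.read_state(); print(s["eef_pos"],L(s["eef_pos"]),s["gripper_width"],s["force"])
im,de=snap("wrist","w_grip.png")
for q,z in dict(stick_tip=.046,lid=.08,pivot=.06,in_deck=.038,crank_grip=.06).items():
    for a in viewer.pinpoint(q,"wrist")[:2]: p=at_z("wrist",a["centre"],z);print(q,round(a["confidence"],2),np.round(a["centre"],1),p,np.array(L(p)))
E
```

```text
[ 0.4023 -0.207   0.0743] (np.float64(-0.003966582765016521), np.float64(-0.23192172679679587), np.float64(0.07428403283935177)) 0.01795100189889354 [0.2056 0.5707 0.8781]
stick_tip 0.68 [320.2 352. ] [ 0.5054 -0.1702  0.046 ] [-0.0031 -0.1225  0.046 ]
in_deck 0.7 [319.9 325.2] [ 0.4864 -0.1772  0.038 ] [-0.003  -0.1428  0.038 ]
```

View pics/w_grip.png

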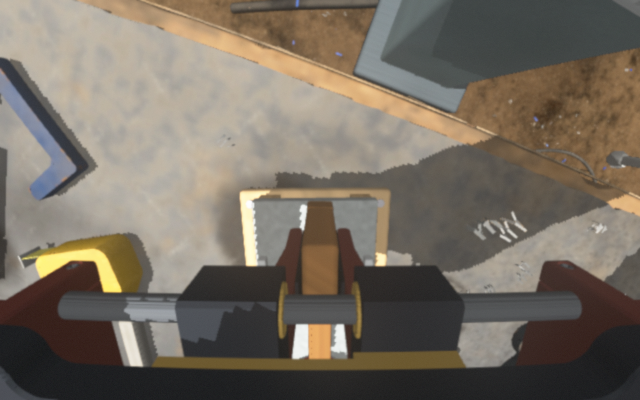

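```bash
python3 - <<'E'
from h import *
for p,z in (((249,199),.038),((385,199),.038),((241,190),.03),((389,190),.03)): print(p,np.round(L(at_z("wrist",p,z)),4))
im,de=snap("wrist"); P,uv=cloud("wrist",de); l=np.array([L(p) for p in P[(uv[:,1]==215)]]); u=uv[uv[:,1]==215,0]
for a,b in zip(u[::5],l[::5]):
    if 225<a<405: print(a,np.round(b*1e3,1),end="; ")
E
```

```text
(249, 199) [ 0.0472 -0.2522  0.038 ]
(385, 199) [-0.0507 -0.2514  0.038 ]
(241, 190) [ 0.0547 -0.2569  0.03  ]
(389, 190) [-0.0552 -0.256   0.03  ]
226 [  78.5 -226.8   -0.6]; 231 [  74.2 -226.7   -0.9]; 237 [  68.8 -226.8   -0.4]; 242 [  60.8 -231.    11.7]; 247 [  56.8 -230.8   11.3]; 252 [  46.  -239.9   37.6]; 257 [  42.1 -240.3   38.8]; 262 [  38.7 -239.8   37.4]; 267 [  34.9 -240.    38.1]; 272 [  31.3 -239.8   37.7]; 277 [  27.8 -239.6   37. ]; 282 [  23.9 -239.9   38. ]; 287 [  20.3 -239.8   37.9]; 292 [  16.7 -239.5   37.1]; 297 [  12.9 -239.9   38.4]; 302 [   9.3 -240.    38.6]; 307 [   4.3 -249.9   67.3]; 312 [   1.1 -250.9   70.1]; 317 [  -2.  -250.6   69.5]; 322 [  -5.  -250.9   70.3]; 327 [  -8.1 -251.    70.7]; 332 [ -11.2 -250.    67.8]; 337 [ -16.2 -239.8   38.8]; 342 [ -19.9 -239.5   37.9]; 347 [ -23.5 -239.6   38.4]; 352 [ -27.2 -239.5   38. ]; 357 [ -31.  -239.    36.8]; 362 [ -34.5 -239.3   37.9]; 367 [ -38.1 -239.4   38.1]; 372 [ -41.9 -239.2   37.5]; 377 [ -45.7 -238.9   36.8]; 382 [ -54.9 -230.4   12.7]; 387 [ -59.3 -230.1   11.9]; 392 [-6.660e+01 -2.259e+02  2.000e-01]; 397 [ -71.2 -225.6   -0.5]; 402 [-7.530e+01 -2.259e+02  2.000e-01];
```

The picture shows the handle held between the pads at (320,240), and the deck back edge agrees with the model to about 1 mm. Now I'll push.

Call:
apply_moves(
  steps="0 -0.02 -0.013 -0.003 0 0 -0.002; 0 -0.02 -0.013 -0.003 0 0 -0.002; 0 -0.045 0 0 0 0 0; 0 -0.045 0 0 0 0 0; 0 -0.045 0 0 0 0 0; 0 -0.045 0 0 0 0 0; 0 -0.045 0 0 0 0 0; 0 -0.045 0 0 0 0 0",
)

```text
time: 8.0
eef_pos: [0.4478, -0.1945, 0.0751]
tool_rot: [[-0.939, -0.343, -0.0], [-0.343, 0.939, 0.0], [0.0, 0.0, -1.0]]
force: [-1.1, -1.2, -1.3]
gripper_width: 0.0176
finger_force: 30.0
```

Call:
apply_moves(
  steps="0 -0.045 0 0 0 0 0; 0 -0.045 0 0 0 0 0; 0 -0.045 0 0 0 0 0; 0 -0.045 0 0 0 0 0; 0 -0.045 0 0 0 0 0; 0 -0.035 0 0 0 0 0; 0 0 0 0 0 0 0; 0 0 0 0 0 0 0",
)

```text
time: 9.0
eef_pos: [0.4841, -0.1814, 0.0752]
tool_rot: [[-0.939, -0.343, 0.0], [-0.343, 0.939, -0.0], [-0.0, -0.0, -1.0]]
force: [-0.3, 0.0, -0.5]
gripper_width: 0.0176
finger_force: 30.0
```

```bash
python3 - <<'E'
from h import *
np.set_printoptions(precision=4,suppress=True)
s=env.read_state(); print(s["eef_pos"],np.array(L(s["eef_pos"])),s["force"])
im,de=snap("top","t1.png"); im=cv2.resize(im[110:280,290:450],None,fx=3.5,fy=3.5,interpolation=cv2.INTER_CUBIC); cv2.imwrite("pics/t1c.png",im[:,:,::-1])
for n in ("top","side"):
  if n=="side": snap("side")
  for q,z in dict(lid=.08,pivot=.06,stick_tip=.046).items():
    for a in viewer.pinpoint(q,n)[:2]: p=at_z(n,a["centre"],z);print(n,q,round(a["confidence"],2),np.round(a["centre"],1),np.array(L(p)))
E
```

```text
[ 0.4841 -0.1814  0.0752] [ 0.0001 -0.1464  0.0752] [-0.3397  0.0023 -0.479 ]
top lid 0.66 [200.9 196.7] [-0.4666  0.0816  0.08  ]
top lid 0.64 [366.7 172.4] [-0.0089 -0.0053  0.08  ]
top pivot 0.74 [365.  173.3] [-0.0113 -0.0041  0.06  ]
top pivot 0.54 [341.2 207.7] [-0.1073 -0.0741  0.06  ]
top stick_tip 0.7 [373.6 180.9] [ 0.0068 -0.0314  0.046 ]
side lid 0.51 [289.1 181.3] [-0.0064  0.0072  0.08  ]
side pivot 0.95 [291.1 184.6] [ 0.01  -0.003  0.06 ]
side pivot 0.73 [337.  187.9] [-0.0565 -0.1324  0.06  ]
side stick_tip 0.52 [298.  185.9] [ 0.0229 -0.0288  0.046 ]
```

View pics/t1c.png

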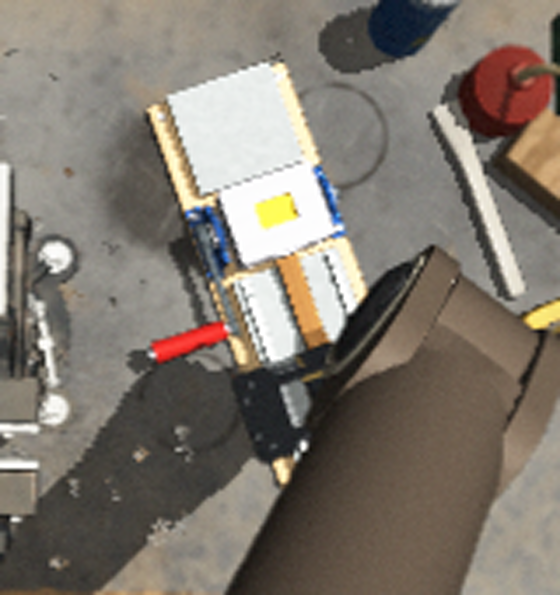

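The crop shows the tin inside the cradle, with yellow visible through the top opening at (278,210) and the stick tip at the mouth. I'll creep on until the force rises.

Call:
apply_moves(
  steps="0 -0.01 0 0 0 0 0; 0 -0.01 0 0 0 0 0; 0 -0.01 0 0 0 0 0; 0 -0.01 0 0 0 0 0; 0 -0.007 0 0 0 0 0; 0 0 0 0 0 0 0; 0 0 0 0 0 0 0; 0 0 0 0 0 0 0",
)

```text
time: 10.4
eef_pos: [0.4895, -0.1794, 0.075]
tool_rot: [[-0.94, -0.342, -0.002], [-0.342, 0.94, -0.0], [0.002, 0.001, -1.0]]
force: [-3.9, -2.5, 1.2]
gripper_width: 0.018
finger_force: 30.0
```

Call:
apply_moves(
  steps="0 -0.01 0 0 0 0 0; 0 0 0 0 0 0 0; 0 0 0 0 0 0 0; 0 0 0 0 0 0 0; 0 0 0 0 0 0 0; 0 0 0 0 0 0 0; 0 0 0 0 0 0 0; 0 0 0 0 0 0 0",
)

```text
time: 11.4
eef_pos: [0.4901, -0.1794, 0.075]
tool_rot: [[-0.94, -0.341, -0.003], [-0.341, 0.94, -0.0], [0.003, 0.001, -1.0]]
force: [-7.7, -3.7, 4.4]
gripper_width: 0.0181
finger_force: 30.0
```

The force rises without travel, so the tin is home. I'll draw back 40 mm and release.

Call:
apply_moves(
  steps="0 0.05 0 0 0 0 0; 0 0.08 0 0 0 0 0; 0 0.08 0 0 0 0 0; 0 0.07 0 0.004 0 0 0; 0.6 0 0 0 0 0 0; 0.6 0 0 0 0 0 0; 0.6 0 0 0 0 0 0; 0.6 0 0 0 0 0 0",
)

```text
time: 12.4
eef_pos: [0.4528, -0.1927, 0.0746]
tool_rot: [[-0.939, -0.343, 0.0], [-0.343, 0.939, -0.0], [-0.0, -0.0, -1.0]]
force: [0.5, 0.3, 0.2]
gripper_width: 0.0517
finger_force: 0.0
```

```bash
python3 - <<'E'
from h import *
np.set_printoptions(precision=4,suppress=True)
s=env.read_state(); print(s["time"],s["q"],np.array(L(s["eef_pos"])),s["force"],s["gripper_width"])
a=plan(s["eef_pos"]+np.r_[0,0,.095],110.1,2)
b=plan(W(-.098,-.13,.22),20.1,9,*a)
c=plan(W(-.098,-.075,.16),20.1,3,*b)
plan(W(-.098,-.075,.042),20.1,4,*c)
E
```

```text
12.4 [-10.0656  24.767   34.786  119.8076 -21.1796  41.4087 148.4463] [ 0.     -0.1796  0.0746] [0.5006 0.2539 0.2266] 0.05167482194292652
-0.000 -0.000 -0.317 -0.000 0.000 -0.000; -0.000 -0.000 -0.317 -0.000 0.000 -0.000
mm/row 47.5
-0.037 0.073 -0.037 0.000 -0.000 0.111; -0.024 0.078 -0.037 0.000 -0.000 0.111; -0.010 0.081 -0.037 0.000 -0.000 0.111; 0.004 0.081 -0.037 0.000 -0.000 0.111; 0.019 0.079 -0.037 0.000 -0.000 0.111; 0.032 0.075 -0.037 0.000 -0.000 0.111; 0.045 0.068 -0.037 0.000 -0.000 0.111; 0.056 0.059 -0.037 0.000 -0.000 0.111; 0.065 0.049 -0.037 0.000 -0.000 0.111
mm/row 13.431858354699477
0.000 0.122 0.133 0.000 0.000 -0.000; 0.000 0.122 0.133 0.000 0.000 -0.000; -0.000 0.122 0.133 0.000 0.000 -0.000
mm/row 27.13136766016618
0.000 0.000 0.197 -0.000 -0.000 0.000; 0.000 0.000 0.197 -0.000 -0.000 0.000; 0.000 0.000 0.197 -0.000 -0.000 0.000; 0.000 0.000 0.197 -0.000 -0.000 0.000
mm/row 29.5
```

Call:
apply_moves(
  steps="0.6 0 0 -0.317 0 0 0; 0.6 0 0 -0.317 0 0 0; 0.6 -0.037 0.073 -0.037 0 0 0.111; 0.6 -0.024 0.078 -0.037 0 0 0.111; 0.6 -0.01 0.081 -0.037 0 0 0.111; 0.6 0.004 0.081 -0.037 0 0 0.111; 0.6 0.019 0.079 -0.037 0 0 0.111; 0.6 0.032 0.075 -0.037 0 0 0.111",
)

```text
time: 13.4
eef_pos: [0.4614, -0.1195, 0.2032]
tool_rot: [[-0.764, 0.646, 0.0], [0.646, 0.764, 0.0], [0.0, 0.0, -1.0]]
force: [1.4, 0.2, 0.2]
gripper_width: 0.0528
finger_force: 0.0
```

Call:
apply_moves(
  steps="0.6 0.045 0.068 -0.037 0 0 0.111; 0.6 0.056 0.059 -0.037 0 0 0.111; 0.6 0.065 0.049 -0.037 0 0 0.111; 0.6 0 0.183 0.1 0 0 0; 0.6 0 0.183 0.1 0 0 0; 0.6 0 0 0.1 0 0 0; 0.6 0 0 0 0 0 0; 0.6 0 0 0 0 0 0",
)

```text
time: 14.4
eef_pos: [0.5165, -0.0654, 0.1751]
tool_rot: [[-0.343, 0.939, 0.0], [0.939, 0.343, 0.0], [0.0, 0.0, -1.0]]
force: [0.4, 0.1, 0.1]
gripper_width: 0.0525
finger_force: 0.0
```

```bash
python3 - <<'E'
from h import *
np.set_printoptions(precision=4,suppress=True)
s=env.read_state(); print(s["time"],s["q"],s["eef_pos"],np.array(L(s["eef_pos"])),s["force"])
im,de=snap("wrist","w_cr.png"); P,uv=cloud("wrist",de); r,g,b=im[uv[:,1],uv[:,0]].astype(int).T
l=np.array([(P[:,:2]-PV)@EX,(P[:,:2]-PV)@EY,P[:,2]]).T
m=(r>110)&(g<70)&(b<70)&(np.abs(l[:,0]+.098)<.05)&(np.abs(l[:,1]+.075)<.03)&(P[:,2]<.09)&(P[:,2]>.04)
print("sleeve local",m.sum(),l[m].mean(0),l[m].min(0),l[m].max(0))
for a in viewer.pinpoint("crank_grip","wrist")[:2]: print(a,L(at_z("wrist",a["centre"],.06)))
plan(W(-.098,-.075,.042),20.1,4)
E
```

```text
14.4 [-41.0247  23.25    55.9467 111.6278 -22.961   57.0328  45.6799] [ 0.5165 -0.0654  0.1751] [-0.0977 -0.0761  0.1751] [0.3805 0.0666 0.1186]
sleeve local 543 [-0.1027 -0.0757  0.0665] [-0.127  -0.0837  0.0563] [-0.063  -0.0673  0.07  ]
{'centre': [319.2, 195.0], 'confidence': 0.93} (np.float64(-0.09773904736994245), np.float64(-0.07653675908859758), np.float64(0.06))
0.000 0.001 0.222 0.000 -0.000 -0.000; 0.000 0.001 0.222 0.000 -0.000 -0.000; 0.000 0.001 0.222 0.000 -0.000 -0.000; 0.000 0.001 0.222 0.000 -0.000 -0.000
mm/row 33.341327486414976
```

View pics/w_cr.png

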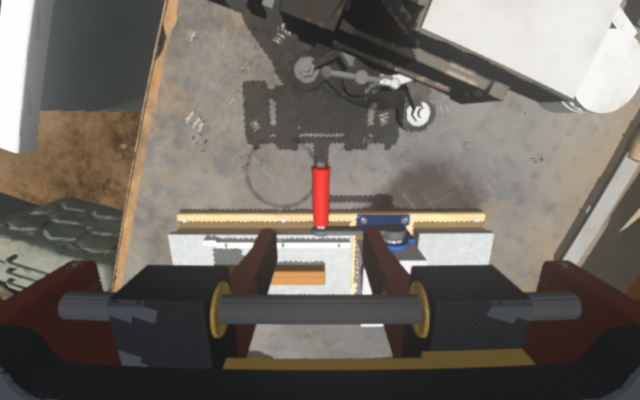

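```bash
python3 - <<'E'
from h import *
im,de=snap("wrist"); P,uv=cloud("wrist",de)
im,de=snap("top"); P2,_=cloud("top",de); P=np.r_[P,P2]
l=np.array([(P[:,:2]-PV)@EX,(P[:,:2]-PV)@EY,P[:,2]]).T
for x0 in (-.14,-.16,-.18,-.2,-.22,-.24):
    m=(l[:,0]>x0-.02)&(l[:,0]<x0)&(np.abs(l[:,1])<.17)&(l[:,2]<.25)
    z=l[m,2]; print(x0,m.sum(),np.sort(z)[-5:],l[m][np.argsort(z)[-1],1])
E
```

```text
-0.14 5475 [0.01400418 0.01412577 0.01454448 0.01502633 0.01508871] 0.021370088655382816
-0.16 5778 [0.03604432 0.03617101 0.03631368 0.03673809 0.03692781] 0.03187258005085633
-0.18 8645 [0.14597289 0.14600796 0.14611007 0.14618906 0.14632453] 0.09439990904347159
-0.2 12316 [0.16995563 0.1701841  0.17027366 0.17033273 0.17055808] -0.07012222510918667
-0.22 16674 [0.17522764 0.17603193 0.17878008 0.17881794 0.17918496] -0.04775303943759501
-0.24 4114 [0.17833843 0.17845352 0.17871583 0.1794125  0.18232447] -0.04870507504659458
```

The sleeve (320,195) is centred between the fingers and the vise is about 40 mm clear. I'll descend and grip.

Call:
apply_moves(
  steps="0.6 -0.03 0 0.222 0 0 0; 0.6 0 0 0.222 0 0 0; 0.6 0 0 0.222 0 0 0; 0.6 0 0 0.222 0 0 0; 0 0 0 0 0 0 0; 0 0 0 0 0 0 0; 0 0 0 0 0 0 0; 0 0 0 0 0 0 0",
)

```text
time: 15.6
eef_pos: [0.5191, -0.0688, 0.0424]
tool_rot: [[-0.344, 0.939, 0.001], [0.939, 0.344, 0.0], [-0.0, 0.001, -1.0]]
force: [-2.4, -2.3, 1.7]
gripper_width: 0.0162
finger_force: 30.3
```

```bash
python3 - <<'E'
from h import *
np.set_printoptions(precision=4,suppress=True)
s=env.read_state(); print(np.array(L(s["eef_pos"])),s["force"],s["gripper_width"],s["finger_force"])
a=np.radians(np.r_[0,2,5,10,np.arange(16,171,6.25),175,178.5,180]); print(len(a)-1)
y=-.075*np.cos(a); z=.075*np.sin(a)
print("; ".join("0 0 %.3f %.3f 0 0 0"%(p/.15,-q/.15) for p,q in zip(np.diff(y),np.diff(z))))
E
```

```text
[-0.0936 -0.0748  0.0424] [-2.4425 -2.2775  1.7424] 0.0162149423566987 30.30135691165924
31
0 0 0.000 -0.017 0 0 0; 0 0 0.002 -0.026 0 0 0; 0 0 0.006 -0.043 0 0 0; 0 0 0.012 -0.051 0 0 0; 0 0 0.018 -0.052 0 0 0; 0 0 0.023 -0.049 0 0 0; 0 0 0.029 -0.046 0 0 0; 0 0 0.033 -0.043 0 0 0; 0 0 0.038 -0.039 0 0 0; 0 0 0.042 -0.035 0 0 0; 0 0 0.046 -0.030 0 0 0; 0 0 0.049 -0.025 0 0 0; 0 0 0.051 -0.019 0 0 0; 0 0 0.053 -0.014 0 0 0; 0 0 0.054 -0.008 0 0 0; 0 0 0.054 -0.002 0 0 0; 0 0 0.054 0.004 0 0 0; 0 0 0.054 0.010 0 0 0; 0 0 0.052 0.016 0 0 0; 0 0 0.050 0.021 0 0 0; 0 0 0.048 0.027 0 0 0; 0 0 0.044 0.032 0 0 0; 0 0 0.041 0.036 0 0 0; 0 0 0.037 0.040 0 0 0; 0 0 0.032 0.044 0 0 0; 0 0 0.027 0.047 0 0 0; 0 0 0.022 0.050 0 0 0; 0 0 0.016 0.052 0 0 0; 0 0 0.013 0.077 0 0 0; 0 0 0.002 0.030 0 0 0; 0 0 0.000 0.013 0 0 0
```

Call:
apply_moves(
  steps="0 0 0 -0.017 0 0 0; 0 0 0.002 -0.026 0 0 0; 0 0 0.006 -0.043 0 0 0; 0 0 0.012 -0.051 0 0 0; 0 0 0.018 -0.052 0 0 0; 0 0 0.023 -0.049 0 0 0; 0 0 0.029 -0.046 0 0 0; 0 0 0.033 -0.043 0 0 0",
)

```text
time: 16.6
eef_pos: [0.5356, -0.0628, 0.0908]
tool_rot: [[-0.344, 0.939, -0.001], [0.939, 0.344, -0.0], [0.0, -0.001, -1.0]]
force: [-1.3, -1.7, -2.5]
gripper_width: 0.0162
finger_force: 30.0
```

Call:
apply_moves(
  steps="0 0 0.038 -0.039 0 0 0; 0 0 0.042 -0.035 0 0 0; 0 0 0.046 -0.03 0 0 0; 0 0 0.049 -0.025 0 0 0; 0 0 0.051 -0.019 0 0 0; 0 0 0.053 -0.014 0 0 0; 0 0 0.054 -0.008 0 0 0; 0 0 0.054 -0.002 0 0 0",
)

```text
time: 17.6
eef_pos: [0.5915, -0.0422, 0.1174]
tool_rot: [[-0.345, 0.939, 0.001], [0.939, 0.345, 0.001], [0.0, 0.002, -1.0]]
force: [-0.8, -0.5, 2.6]
gripper_width: 0.016
finger_force: 30.0
```

Call:
apply_moves(
  steps="0 0 0.054 0.004 0 0 0; 0 0 0.054 0.01 0 0 0; 0 0 0.052 0.016 0 0 0; 0 0 0.05 0.021 0 0 0; 0 0 0.048 0.027 0 0 0; 0 0 0.044 0.032 0 0 0; 0 0 0.041 0.036 0 0 0; 0 0 0.037 0.04 0 0 0",
)

```text
time: 18.6
eef_pos: [0.645, -0.0226, 0.0883]
tool_rot: [[-0.345, 0.939, 0.001], [0.939, 0.345, 0.0], [-0.0, 0.001, -1.0]]
force: [2.9, 1.6, 4.7]
gripper_width: 0.0165
finger_force: 30.0
```

Call:
apply_moves(
  steps="0 0 0.032 0.044 0 0 0; 0 0 0.027 0.047 0 0 0; 0 0 0.022 0.05 0 0 0; 0 0 0.016 0.052 0 0 0; 0 0 0.009 0.047 0 0 0; 0 0 0.004 0.03 0 0 0; 0 0 0.002 0.03 0 0 0; 0 0 0 0.013 0 0 0",
)

```text
time: 19.6
eef_pos: [0.6598, -0.0172, 0.0419]
tool_rot: [[-0.344, 0.939, 0.0], [0.939, 0.344, 0.001], [0.001, 0.0, -1.0]]
force: [-0.7, 2.9, 19.5]
gripper_width: 0.0161
finger_force: 30.0
```

```bash
python3 - <<'E'
from h import *
np.set_printoptions(precision=4,suppress=True)
s=env.read_state(); print(s["time"],s["q"],np.array(L(s["eef_pos"])),s["force"],s["gripper_width"],s["finger_force"])
E
```

```text
19.6 [-30.686   44.905   43.4292  97.1401 -37.2553  53.377   47.6794] [-0.0937  0.0751  0.0419] [-0.7495  2.908  19.5319] 0.01610364604502021 30.003608465194702
```

The crank is against its far stop, with a 19.5 N reaction. I'll release it and return to the stick.

```bash
python3 - <<'E'
from h import *
s=env.read_state(); p=np.array(s["eef_pos"])+[0,0,.1575]
b=plan(W(0,-.1796,.18),110.1,9,p)
E
```

```text
-0.069 -0.189 0.014 0.000 -0.000 -0.111; -0.036 -0.198 0.014 0.000 -0.000 -0.111; -0.001 -0.201 0.014 0.000 -0.000 -0.111; 0.034 -0.198 0.014 0.000 -0.000 -0.111; 0.068 -0.189 0.014 0.000 -0.000 -0.111; 0.100 -0.174 0.014 0.000 -0.000 -0.111; 0.129 -0.154 0.014 0.000 -0.000 -0.111; 0.154 -0.130 0.014 0.000 -0.000 -0.111; 0.174 -0.101 0.014 0.000 -0.000 -0.111
mm/row 30.23144163252056
```

Call:
apply_moves(
  steps="0.6 0 0 0 0 0 0; 0.6 0 0 0 0 0 0; 0.6 0 0 0 0 0 0; 0.6 0 0 0 0 0 0; 0.6 0 0 -0.2 0 0 0; 0.6 0 0 -0.25 0 0 0; 0.6 0 0 -0.3 0 0 0; 0.6 0 0 -0.3 0 0 0",
)

```text
time: 20.6
eef_pos: [0.6593, -0.0173, 0.2001]
tool_rot: [[-0.344, 0.939, -0.001], [0.939, 0.344, -0.0], [0.0, -0.001, -1.0]]
force: [0.1, 0.4, 0.3]
gripper_width: 0.0525
finger_force: 0.0
```

Call:
apply_moves(
  steps="0.6 -0.069 -0.189 0.014 0 0 -0.111; 0.6 -0.036 -0.198 0.014 0 0 -0.111; 0.6 -0.001 -0.201 0.014 0 0 -0.111; 0.6 0.034 -0.198 0.014 0 0 -0.111; 0.6 0.068 -0.189 0.014 0 0 -0.111; 0.6 0.1 -0.174 0.014 0 0 -0.111; 0.6 0.129 -0.154 0.014 0 0 -0.111; 0.6 0.154 -0.13 0.014 0 0 -0.111",
)

```text
time: 21.6
eef_pos: [0.4746, -0.1739, 0.1821]
tool_rot: [[-0.984, -0.18, 0.0], [-0.18, 0.984, 0.0], [-0.0, 0.0, -1.0]]
force: [0.3, -0.6, -0.1]
gripper_width: 0.0526
finger_force: 0.0
```

Call:
apply_moves(
  steps="0.6 0.174 -0.101 0.014 0 0 -0.111; 0.6 0 0 0 0 0 0; 0.6 0 0 0 0 0 0; 0.6 0 0 0 0 0 0; 0.6 0 0 0 0 0 0; 0.6 0 0 0 0 0 0; 0.6 0 0 0 0 0 0; 0.6 0 0 0 0 0 0",
)

```text
time: 22.6
eef_pos: [0.4526, -0.1926, 0.18]
tool_rot: [[-0.939, -0.343, -0.0], [-0.343, 0.939, 0.0], [0.0, 0.0, -1.0]]
force: [0.0, -0.3, -0.2]
gripper_width: 0.0524
finger_force: 0.0
```

```bash
python3 - <<'E'
from h import *
np.set_printoptions(precision=4,suppress=True)
s=env.read_state(); print(s["time"],s["q"],np.array(L(s["eef_pos"])),s["tool_rot"][1])
im,de=snap("wrist","w_back.png"); P,uv=cloud("wrist",de)
l=np.array([(P[:,:2]-PV)@EX,(P[:,:2]-PV)@EY,P[:,2]]).T
m=(np.abs(l[:,0])<.03)&(np.abs(l[:,1]+.18)<.04)&(l[:,2]>.106)&(l[:,2]<.122)
print(m.sum(),l[m].mean(0),cv2.minAreaRect(np.ascontiguousarray(l[m][:,:2],dtype=np.float32)))
im,de=snap("top","t2.png"); im=cv2.resize(im[110:280,290:450],None,fx=3.5,fy=3.5,interpolation=cv2.INTER_CUBIC); cv2.imwrite("pics/t2c.png",im[:,:,::-1])
plan(W(0,-.1796,.0743),110.1,3)
E
```

```text
22.6 [-11.9266  14.4594  35.0865 114.2535 -10.1844  54.2666 138.3306] [-0.0002 -0.1798  0.18  ] [-0.3427  0.9394  0.    ]
854 [ 0.0004 -0.1854  0.1133] ((0.0004787379875779152, -0.18424655497074127), (0.01795066148042679, 0.03404126316308975), 0.30127400159835815)
-0.000 -0.000 0.235 0.000 0.000 -0.000; -0.000 -0.000 0.235 0.000 0.000 -0.000; -0.000 -0.000 0.235 0.000 0.000 -0.000
mm/row 35.242123827497366
```

View pics/t2c.png

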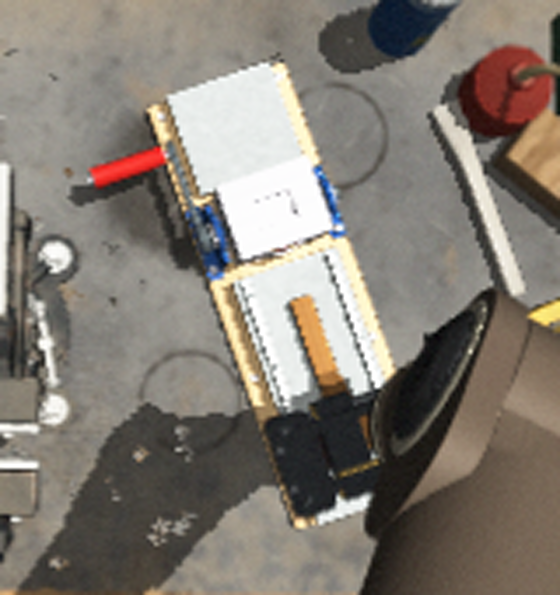

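The crank now points to the far side at (125,168), and the lid's yellow no longer shows through the opening. The stick is where I left it, so I'll grip it and push.

Call:
apply_moves(
  steps="0.6 0 0 0.235 0 0 0; 0.6 0 0 0.235 0 0 0; 0.6 0 0 0.235 0 0 0; 0 0 0 0 0 0 0; 0 0 0 0 0 0 0; 0 0 0 0 0 0 0; 0 0 0 0 0 0 0; 0 0 0 -0.006 0 0 0",
)

```text
time: 23.7
eef_pos: [0.4529, -0.1926, 0.0757]
tool_rot: [[-0.939, -0.343, 0.001], [-0.343, 0.939, 0.0], [-0.001, -0.0, -1.0]]
force: [-0.1, -0.6, -0.4]
gripper_width: 0.0179
finger_force: 30.0
```

Call:
apply_moves(
  steps="0 -0.06 0 0 0 0 0; 0 -0.06 0 0 0 0 0; 0 -0.06 0 0 0 0 0; 0 -0.06 0 0 0 0 0; 0 -0.035 0 0 0 0 0; 0 -0.045 0 0 0 0 0; 0 -0.045 0 0 0 0 0; 0 -0.045 0 0 0 0 0",
)

```text
time: 24.7
eef_pos: [0.5099, -0.1723, 0.0754]
tool_rot: [[-0.94, -0.342, -0.002], [-0.342, 0.94, -0.0], [0.002, 0.0, -1.0]]
force: [-7.1, -2.8, 9.4]
gripper_width: 0.0179
finger_force: 30.0
```

Call:
apply_moves(
  steps="0 -0.045 0 0 0 0 0; 0 -0.045 0 0 0 0 0; 0 -0.045 0 0 0 0 0; 0 -0.045 0 0 0 0 0; 0 -0.045 0 0 0 0 0; 0 -0.045 0 0 0 0 0; 0 -0.045 0 0 0 0 0; 0 -0.045 0 0 0 0 0",
)

```text
time: 25.7
eef_pos: [0.5602, -0.1541, 0.0754]
tool_rot: [[-0.94, -0.342, -0.002], [-0.342, 0.94, -0.001], [0.003, 0.0, -1.0]]
force: [-7.5, -2.1, 9.9]
gripper_width: 0.0179
finger_force: 30.0
```

```bash
cat > tin.py <<'E'
from h import *
import sys
np.set_printoptions(precision=4,suppress=True)
s=env.read_state(); print(s["time"],np.array(L(s["eef_pos"])),s["force"],s["gripper_width"])
im,de=snap("top",sys.argv[1]+".png"); P,uv=cloud("top",de)
c=cv2.resize(im[90:260,290:450],None,fx=3.5,fy=3.5,interpolation=cv2.INTER_CUBIC); cv2.imwrite("pics/"+sys.argv[1]+"c.png",c[:,:,::-1])
l=np.array([(P[:,:2]-PV)@EX,(P[:,:2]-PV)@EY,P[:,2]]).T
m=(np.abs(l[:,0])<.05)&(l[:,1]>.045)&(l[:,1]<.16)&(l[:,2]>.068)&(l[:,2]<.095)
if m.sum()>5:
    print("tin top",m.sum(),l[m].mean(0),l[m].min(0),l[m].max(0),cv2.minEnclosingCircle(np.ascontiguousarray(l[m][:,:2],dtype=np.float32)))
for q,z in dict(tin=.0775,lid=.0355).items():
    for a in viewer.pinpoint(q,"top")[:2]: print(q,round(a["confidence"],2),a["centre"],np.array(L(at_z("top",a["centre"],z))))
E
python3 tin.py t3
```

```text
25.7 [ 0.0006 -0.0655  0.0754] [-7.54   -2.1068  9.9207] 0.01791932614676446
tin top 343 [-0.002   0.0753  0.0765] [-0.0303  0.0472  0.0684] [0.0269 0.1044 0.083 ] ((-0.0011557353427633643, 0.07611802965402603), 0.029715556651353836)
tin 0.64 [359.6, 142.7] [0.0009 0.0807 0.0775]
lid 0.37 [357.1, 147.4] [-0.0037  0.0776  0.0355]
```

Call:
apply_moves(
  steps="0 -0.025 0 0 0 0 0; 0 -0.02 0 0 0 0 0; 0 0 0 0 0 0 0; 0 0.03 0 0 0 0 0; 0 0.06 0 0 0 0 0; 0 0.1 0 0 0 0 0; 0 0.15 0 0 0 0 0; 0 0.2 0 0 0 0 0",
)

```text
time: 26.85
eef_pos: [0.4907, -0.1787, 0.0753]
tool_rot: [[-0.939, -0.343, 0.001], [-0.343, 0.939, -0.0], [-0.001, -0.0, -1.0]]
force: [0.5, -0.8, 2.2]
gripper_width: 0.0183
finger_force: 30.0
```

```bash
python3 tin.py t4; python3 - <<'E'
from h import *
snap("side")
for q,z in dict(tin=.0775,lid=.0355,stored_tin_top=.045).items():
    for a in viewer.pinpoint(q,"side")[:2]: p=at_z("side",a["centre"],z);print(q,round(a["confidence"],2),a["centre"],p,np.array(L(p)))
E
```

```text
26.85 [-0.0002 -0.1392  0.0753] [ 0.4936 -0.763   2.1517] 0.01825479228205543
tin top 332 [-0.0019  0.0823  0.0767] [-0.0295  0.0544  0.0687] [0.0267 0.1115 0.0832] ((-0.001862398930825293, 0.08339805155992508), 0.029454031959176064)
tin 0.8 [358.1, 140.7] [-0.0011  0.0874  0.0775]
lid 0.41 [355.0, 141.9] [-0.0041  0.095   0.0355]
tin 0.48 [263.6, 184.8] [ 0.70195787 -0.09900225  0.0775    ] [-0.00239878  0.08655386  0.0775    ]
tin 0.48 [272.8, 205.4] [0.65665657 0.03499211 0.0775    ] [-0.14380034  0.09006013  0.0775    ]
lid 0.46 [262.4, 200.6] [ 0.70428556 -0.07506416  0.0355    ] [-0.02407896  0.09696634  0.0355    ]
stored_tin_top 0.58 [298.9, 295.0] [0.55685193 0.38476531 0.045     ] [-0.50656918  0.11653712  0.045     ]
```

View pics/t4c.png

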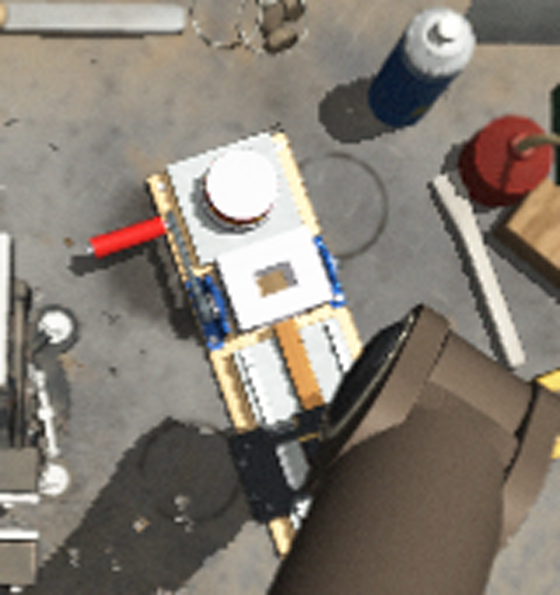

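The crop shows the tin lid-down on the far deck at about (240,187), local (-2, 83) mm. Before lifting it I'll set the stick down clear. I'll approach the tin rotated 25° so the fingers clear the crank arm.

Call:
apply_moves(
  steps="0 0.2 0 0 0 0 0; 0 0.15 0 0 0 0 0; 0 0 0 0.006 0 0 0; 0.6 0 0 0 0 0 0; 0.6 0 0 0 0 0 0; 0.6 0 0 0 0 0 0; 0.6 0 0 0 0 0 0; 0.9 0 0 -0.25 0 0 0",
)

```text
time: 28.2
eef_pos: [0.4404, -0.1958, 0.1103]
tool_rot: [[-0.939, -0.343, -0.005], [-0.343, 0.939, 0.001], [0.005, 0.002, -1.0]]
force: [0.9, 0.1, 0.7]
gripper_width: 0.0591
finger_force: 0.0
```

```bash
python3 - <<'E'
from h import *
s=env.read_state(); print(L(s["eef_pos"]),s["gripper_width"],s["q"])
a=plan(np.array(s["eef_pos"])+[0,0,.08],110.1,2); b=plan(W(-.002,.083,.19),85,6,*a)
E
```

```text
(np.float64(-0.0013688252353132463), np.float64(-0.19239560126205968), np.float64(0.11031434197950538)) 0.059145516060603816 [ -8.87275239  19.85505554  33.29319026 119.23640723 -15.09849889
  45.26825362 143.69046229]
0.001 0.001 -0.267 0.001 -0.001 -0.000; 0.001 0.000 -0.267 0.001 -0.001 -0.000
mm/row 39.99999999999999
-0.306 0.001 0.000 0.000 -0.000 0.046; -0.305 0.023 0.000 0.000 -0.000 0.046; -0.303 0.045 0.000 0.000 -0.000 0.046; -0.299 0.067 0.000 0.000 -0.000 0.046; -0.293 0.089 0.000 0.000 -0.000 0.046; -0.286 0.110 0.000 0.000 -0.000 0.046
mm/row 45.89941732471939
```

Call:
apply_moves(
  steps="0.9 0 0 -0.267 0 0 0; 0.9 0 0 -0.267 0 0 0; 0.9 -0.306 0 0 0 0 0.046; 0.9 -0.305 0.023 0 0 0 0.046; 0.9 -0.303 0.045 0 0 0 0.046; 0.9 -0.299 0.067 0 0 0 0.046; 0.9 -0.293 0.089 0 0 0 0.046; 0.9 -0.286 0.11 0 0 0 0.046",
)

```text
time: 29.2
eef_pos: [0.7018, -0.1003, 0.1914]
tool_rot: [[-0.996, 0.086, -0.001], [0.086, 0.996, -0.0], [0.001, -0.0, -1.0]]
force: [0.4, -1.0, -0.3]
gripper_width: 0.0792
finger_force: 0.0
```

```bash
cat > meas.py <<'E'
from h import *
import sys
np.set_printoptions(precision=4,suppress=True)
s=env.read_state(); print(s["time"],s["eef_pos"],s["tool_rot"][1],np.array(L(s["eef_pos"])),s["gripper_width"])
for n in ("wrist","top"):
    im,de=snap(n,sys.argv[1]+n+".png"); P,uv=cloud(n,de)
    m=(np.hypot(P[:,0]-float(sys.argv[2]),P[:,1]-float(sys.argv[3]))<.05)&(np.abs(P[:,2]-float(sys.argv[4]))<.006)
    q=P[m]
    if len(q)>20:
        print(n,len(q),"mean",q.mean(0),"mid",(np.percentile(q,2,0)+np.percentile(q,98,0))/2,np.ptp(q,0),cv2.minEnclosingCircle(np.ascontiguousarray(q[:,:2],dtype=np.float32)))
E
python3 meas.py g .6917 -.1018 .0775
```

```text
29.2 [ 0.7018 -0.1003  0.1914] [ 0.0855  0.9963 -0.    ] [-0.0013  0.086   0.1914] 0.07915418005060561
wrist 2645 mean [ 0.7013 -0.1004  0.0761] mid [ 0.6925 -0.1004  0.0782] [0.0895 0.0693 0.012 ] ((0.6869179010391235, -0.10324188321828842), 0.045951031148433685)
```

```bash
sed -i 's/<.05)/<.038)/' meas.py; python3 meas.py g2 .7 -.1005 .0775; python3 - <<'E'
from h import *
im,de=snap("wrist"); P,uv=cloud("wrist",de)
l=np.array([(P[:,:2]-PV)@EX,(P[:,:2]-PV)@EY,P[:,2]]).T
m=(l[:,2]>.042)&(l[:,2]<.09)&(l[:,0]<-.045)&(l[:,0]>-.068)&(l[:,1]>.04)
print("arm",m.sum(),l[m].min(0) if m.sum() else 0,l[m].max(0) if m.sum() else 0)
m=(np.abs(l[:,0])<.045)&(l[:,1]>.09)&(l[:,1]<.125)&(l[:,2]<.045)&(l[:,2]>.02);print("deck z",np.median(l[m,2]))
m=(np.abs(l[:,0])<.02)&(np.abs(l[:,1]-.083)<.02);print("tin top z",np.median(l[m,2]))
E
```

```text
29.3 [ 0.7038 -0.0969  0.1897] [0.0796 0.9968 0.0006] [-0.0038  0.089   0.1897] 0.07898486080705935
wrist 2613 mean [ 0.6956 -0.1073  0.0776] mid [ 0.6962 -0.1074  0.0772] [0.0575 0.0576 0.0084] ((0.6969859004020691, -0.10746337473392487), 0.029174787923693657)
arm 362 [-0.06790694  0.04002983  0.05323698] [-0.05637038  0.08217594  0.07179165]
deck z 0.036054120513836316
tin top z 0.2980096475317213
```

Call:
apply_moves(
  steps="0.9 0 0 0 0 0 0; 0.9 0 0 0 0 0 0; 0.9 0 0 0 0 0 0; 0.9 0 0 0 0 0 0; 0.9 0 0 0 0 0 0; 0.9 0 0 0 0 0 0; 0.9 0 0 0 0 0 0; 0.9 0 0 0 0 0 0",
)

```text
time: 30.45
eef_pos: [0.7006, -0.1011, 0.1918]
tool_rot: [[-0.997, 0.084, -0.0], [0.084, 0.997, 0.0], [0.0, 0.0, -1.0]]
force: [0.1, -0.5, -1.2]
gripper_width: 0.0788
finger_force: 0.0
```

```bash
python3 meas.py g3 .7 -.1005 .0775; python3 meas.py g4 .7 -.1005 .0775
```

```text
30.45 [ 0.7006 -0.1011  0.1918] [0.0836 0.9965 0.    ] [-0.0009  0.0845  0.1918] 0.07877500083334076
wrist 2561 mean [ 0.698  -0.105   0.0773] mid [ 0.6985 -0.105   0.0768] [0.058  0.0579 0.0084] ((0.6993416547775269, -0.10506538301706314), 0.0292359571903944)
30.55 [ 0.7006 -0.1012  0.1919] [0.0836 0.9965 0.    ] [-0.0009  0.0845  0.1919] 0.07910387398295428
wrist 2558 mean [ 0.6979 -0.1049  0.0773] mid [ 0.6984 -0.1049  0.0767] [0.0578 0.058  0.0082] ((0.699343204498291, -0.10519766807556152), 0.02942322939634323)
```

Call:
apply_moves(
  steps="0.9 0.012 -0.027 0.1 0 0 0; 0.9 0 0 0.25 0 0 0; 0.9 0 0 0.25 0 0 0; 0.9 0 0 0.25 0 0 0; 0.9 0 0 0.12 0 0 0; 0.9 0 0 0.05 0 0 0; 0.9 0 0 0 0 0 0; 0.9 0 0 0 0 0 0",
)

```text
time: 31.65
eef_pos: [0.6994, -0.1053, 0.0403]
tool_rot: [[-0.996, 0.084, 0.002], [0.084, 0.996, -0.0], [-0.002, -0.0, -1.0]]
force: [0.7, -0.5, 0.2]
gripper_width: 0.0791
finger_force: 0.0
```

Call:
apply_moves(
  steps="0.9 0 0 0.01 0 0 0; 0.75 0 0 0 0 0 0; 0.7 0 0 0 0 0 0; 0 0 0 0 0 0 0; 0 0 0 0 0 0 0; 0 0 0 0 0 0 0; 0 0 0 0 0 0 0; 0 0 0 0 0 0 0",
)

```text
time: 32.65
eef_pos: [0.6986, -0.1048, 0.0377]
tool_rot: [[-0.997, 0.083, 0.0], [0.083, 0.997, 0.0], [-0.0, 0.0, -1.0]]
force: [-0.9, 1.6, 5.2]
gripper_width: 0.0645
finger_force: 30.0
```

```bash
python3 - <<'E'
from h import *
np.set_printoptions(precision=4,suppress=True)
s=env.read_state(); print(s["time"],s["eef_pos"],s["gripper_width"],s["finger_force"],s["force"])
p=np.array(s["eef_pos"]); up=p+[0,0,.24]
a=plan(up,85,8)
b=plan([.50,.10,.28],100,7,*a); c=plan([.50,.33,.24],115,5,*b)
E
```

```text
32.65 [ 0.6986 -0.1048  0.0377] 0.06448376472054457 30.00100750476122 [-0.8887  1.5673  5.2031]
-0.000 0.000 -0.200 0.000 0.000 0.000; -0.000 0.000 -0.200 0.000 0.000 0.000; -0.000 0.000 -0.200 0.000 0.000 0.000; -0.000 0.000 -0.200 0.000 0.000 0.000; -0.000 0.000 -0.200 0.000 0.000 0.000; -0.000 0.000 -0.200 0.000 0.000 0.000; -0.000 0.000 -0.200 0.000 0.000 0.000; -0.000 0.000 -0.200 0.000 0.000 0.000
mm/row 30.000000000000004
0.205 0.178 -0.002 -0.000 -0.000 -0.024; 0.199 0.185 -0.002 -0.000 -0.000 -0.024; 0.192 0.193 -0.002 -0.000 -0.000 -0.024; 0.184 0.200 -0.002 -0.000 -0.000 -0.024; 0.177 0.206 -0.002 -0.000 -0.000 -0.024; 0.169 0.213 -0.002 -0.000 -0.000 -0.024; 0.161 0.219 -0.002 -0.000 -0.000 -0.024
mm/row 40.75941751458817
-0.053 0.302 0.053 0.000 -0.000 -0.033; -0.069 0.299 0.053 0.000 -0.000 -0.033; -0.085 0.295 0.053 0.000 -0.000 -0.033; -0.100 0.290 0.053 0.000 -0.000 -0.033; -0.115 0.284 0.053 0.000 -0.000 -0.033
mm/row 46.69047011971501
```

Grip width is 64.5 mm, matching the lid. I'll lift and move to a viewing spot before the tray.

Call:
apply_moves(
  steps="0 0 0 -0.04 0 0 0; 0 0 0 -0.08 0 0 0; 0 0 0 -0.16 0 0 0; 0 0 0 -0.25 0 0 0; 0 0 0 -0.3 0 0 0; 0 0 0 -0.32 0 0 0; 0 0 0 -0.28 0 0 0; 0 0 0 -0.17 0 0 0",
)

```text
time: 33.65
eef_pos: [0.6987, -0.1058, 0.2807]
tool_rot: [[-0.996, 0.084, 0.003], [0.084, 0.996, -0.001], [-0.003, -0.0, -1.0]]
force: [0.6, 0.4, -2.6]
gripper_width: 0.0645
finger_force: 30.0
```

```bash
python3 - <<'E'
from h import *
np.set_printoptions(precision=4,suppress=True)
s=env.read_state(); print(s["time"],s["eef_pos"],s["q"],s["gripper_width"],s["force"])
b=plan([.48,.10,.29],98,8); c=plan([.42,.33,.30],110,8,*b)
im,de=snap("side","s_lift.png"); b=viewer.boxes_of("lid","side")[:1]+viewer.boxes_of("tin","side")[:2]; print(b)
e=proj("side",np.array(s["eef_pos"]))[0]; print(e); x,y=int(e[0]),int(e[1]); c=im[max(0,y-60):y+60,max(0,x-60):x+60]
cv2.imwrite("pics/s_liftc.png",cv2.resize(c,None,fx=4,fy=4)[:,:,::-1])
E
```

```text
33.65 [ 0.6987 -0.1058  0.2807] [-18.1137  33.252   38.4496  75.979  -20.4524  77.4678 105.2009] 0.0645175125507829 [ 0.5948  0.3592 -2.5858]
0.196 0.156 -0.008 -0.000 0.000 -0.018; 0.192 0.161 -0.008 -0.000 0.000 -0.018; 0.187 0.166 -0.008 -0.000 0.000 -0.018; 0.182 0.171 -0.008 -0.000 0.000 -0.018; 0.177 0.176 -0.008 -0.000 0.000 -0.018; 0.172 0.181 -0.008 -0.000 0.000 -0.018; 0.167 0.186 -0.008 -0.000 0.000 -0.018; 0.162 0.191 -0.008 -0.000 0.000 -0.018
mm/row 37.55698802874097
0.023 0.197 -0.008 -0.000 0.000 -0.017; 0.018 0.197 -0.008 -0.000 0.000 -0.017; 0.013 0.198 -0.008 -0.000 0.000 -0.017; 0.007 0.198 -0.008 -0.000 0.000 -0.017; 0.002 0.198 -0.008 -0.000 0.000 -0.017; -0.003 0.198 -0.008 -0.000 0.000 -0.017; -0.008 0.198 -0.008 -0.000 0.000 -0.017; -0.013 0.198 -0.008 -0.000 0.000 -0.017
mm/row 29.738443133425797
[{'box': [262.7, 104.9, 271.6, 118.9], 'confidence': 0.63}]
[261.4266 119.6735]
```

View pics/s_liftc.png

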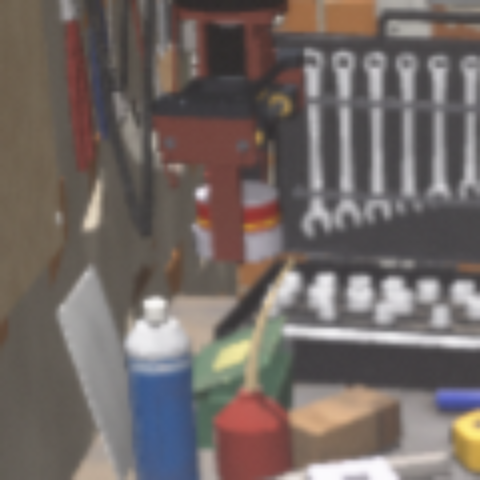

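The crop shows the closed tin hanging lid-down in the fingers at (237,220). Now I'll carry it over.

Call:
apply_moves(
  steps="0 0.08 0.07 -0.008 0 0 -0.01; 0 0.14 0.12 -0.008 0 0 -0.018; 0 0.19 0.165 -0.008 0 0 -0.02; 0 0.2 0.185 -0.008 0 0 -0.02; 0 0.2 0.19 -0.008 0 0 -0.02; 0 0.2 0.2 -0.008 0 0 -0.02; 0 0.19 0.205 -0.008 0 0 -0.02; 0 0.175 0.21 -0.008 0 0 -0.02",
)

```text
time: 34.8
eef_pos: [0.4845, 0.0935, 0.2855]
tool_rot: [[-0.988, -0.151, -0.002], [-0.151, 0.988, -0.001], [0.002, -0.0, -1.0]]
force: [0.3, -0.4, -1.7]
gripper_width: 0.064
finger_force: 30.0
```

Call:
apply_moves(
  steps="0 0.08 0.21 -0.008 0 0 -0.017; 0 0.04 0.21 -0.008 0 0 -0.017; 0 0.01 0.21 -0.008 0 0 -0.017; 0 0 0.21 -0.008 0 0 -0.017; 0 0 0.2 -0.008 0 0 -0.017; 0 0 0.18 -0.008 0 0 -0.017; 0 0 0.14 -0.008 0 0 -0.017; 0 0 0.07 -0.008 0 0 -0.017",
)

```text
time: 35.8
eef_pos: [0.419, 0.2989, 0.2964]
tool_rot: [[-0.934, -0.357, -0.0], [-0.357, 0.934, -0.0], [0.0, -0.0, -1.0]]
force: [-0.7, -0.2, -1.4]
gripper_width: 0.0641
finger_force: 30.0
```

Call:
apply_moves(
  steps="0 0 0 0 0 0 0; 0 0 0 0 0 0 0; 0 0 0 0 0 0 0; 0 0 0 0 0 0 0; 0 0 0 0 0 0 0; 0 0 0 0 0 0 0; 0 0 0 0 0 0 0; 0 0 0 0 0 0 0",
)

```text
time: 36.8
eef_pos: [0.4195, 0.2977, 0.2966]
tool_rot: [[-0.935, -0.355, 0.0], [-0.355, 0.935, -0.0], [-0.0, -0.0, -1.0]]
force: [-0.8, -0.3, -1.8]
gripper_width: 0.0643
finger_force: 30.0
```

```bash
python3 meas.py st .553 .385 .087; python3 - <<'E'
from h import *
print(proj("wrist",[[.553,.385,.087]]))
snap("wrist")
for q,z in dict(stored_tin_top=.045,stored_tin_low=.003,tin=.34).items():
    for a in viewer.pinpoint(q,"wrist")[:2]: print(q,a["confidence"],a["centre"],at_z("wrist",a["centre"],z))
E
```

```text
36.8 [0.4195 0.2977 0.2966] [-0.3545  0.935  -0.    ] [-0.472  -0.0424  0.2966] 0.06428167172945881
top 337 mean [0.5524 0.3889 0.0869] mid [0.5521 0.3889 0.0867] [0.0559 0.0564 0.0099] ((0.5524101853370667, 0.38965174555778503), 0.02915564924478531)
[[343.12674435 281.22217881]]
stored_tin_low 0.57 [317.7, 285.6] [0.62401742 0.37126848 0.003     ]
tin 0.78 [318.1, 285.8] [0.41992992 0.29640752 0.34      ]
```

Call:
apply_moves(
  steps="0 -0.1 0.02 0 0 0 0; 0 -0.2 0.02 0 0 0 0; 0 -0.25 0.02 0 0 0 0; 0 -0.28 0.02 0 0 0 0; 0 -0.28 0.02 0 0 0 0; 0 -0.2 0.02 0 0 0 0; 0 -0.12 0.02 0 0 0 0; 0 -0.06 0.02 0 0 0 0",
)

```text
time: 38.1
eef_pos: [0.6212, 0.3998, 0.2952]
tool_rot: [[-0.935, -0.355, -0.001], [-0.355, 0.935, -0.001], [0.001, -0.001, -1.0]]
force: [-0.6, 0.5, -1.6]
gripper_width: 0.0639
finger_force: 30.0
```

Call:
apply_moves(
  steps="0 0 0 0 0 0 0; 0 0 0 0 0 0 0; 0 0 0 0 0 0 0; 0 0 0 0 0 0 0; 0 0 0 0 0 0 0; 0 0 0 0 0 0 0; 0 0 0 0 0 0 0; 0 0 0 0 0 0 0",
)

```text
time: 39.1
eef_pos: [0.62, 0.3993, 0.2966]
tool_rot: [[-0.935, -0.354, -0.0], [-0.354, 0.935, 0.0], [0.0, 0.0, -1.0]]
force: [-0.2, 0.3, -2.4]
gripper_width: 0.064
finger_force: 30.0
```

```bash
python3 meas.py sv .553 .385 .087; python3 - <<'E'
from h import *
np.set_printoptions(precision=4,suppress=True)
im,de=snap("wrist"); P,uv=cloud("wrist",de); print(proj("wrist",[[.553,.385,.087]]))
for q,z in dict(stored_tin_top=.045,tin=.34).items():
    for a in viewer.pinpoint(q,"wrist")[:2]: print(q,a["confidence"],a["centre"],at_z("wrist",a["centre"],z))
p=np.array(env.read_state()["eef_pos"]); m=(np.hypot(*(P[:,:2]-p[:2]).T)<.034)&(P[:,2]>p[2]+.02)&(P[:,2]<p[2]+.05); q=P[m]; q=q[np.abs(q[:,2]-np.median(q[:,2]))<.004]
print("held",len(q),q.mean(0),cv2.minEnclosingCircle(np.ascontiguousarray(q[:,:2],dtype=np.float32)),p)
E
```

```text
39.1 [0.62   0.3993 0.2966] [-0.3545  0.9351  0.    ] [-0.4985  0.1808  0.2966] 0.06404062972750368
wrist 1718 mean [0.5514 0.3873 0.0868] mid [0.5518 0.3875 0.0866] [0.0582 0.0577 0.0079] ((0.551985502243042, 0.38725465536117554), 0.02949095331132412)
top 337 mean [0.5524 0.3889 0.0871] mid [0.5519 0.3894 0.087 ] [0.056  0.0568 0.0116] ((0.5524505376815796, 0.3899243175983429), 0.029166964814066887)
[[328.031  124.3379]]
stored_tin_top 0.89 [331.0, 121.4] [0.5483 0.389  0.045 ]
tin 0.87 [319.0, 288.0] [0.6214 0.3989 0.34  ]
held 7258 [0.6125 0.3958 0.336 ] ((0.6184242963790894, 0.39828312397003174), 0.033906690776348114) [0.62   0.3993 0.2966]
```

The stack top is at (0.552, 0.387) with the full disc visible and the right diameter. I'll move over it.

Call:
apply_moves(
  steps="0 0.08 0.017 0 0 0 0; 0 0.12 0.017 0 0 0 0; 0 0.12 0.017 0 0 0 0; 0 0.09 0.017 0 0 0 0; 0 0.043 0.017 0 0 0 0; 0 0 0 0.1 0 0 0; 0 0 0 0.2 0 0 0; 0 0 0 0.25 0 0 0",
)

```text
time: 40.35
eef_pos: [0.5525, 0.3871, 0.2126]
tool_rot: [[-0.935, -0.354, 0.001], [-0.354, 0.935, 0.0], [-0.001, -0.0, -1.0]]
force: [-0.0, -0.3, -1.6]
gripper_width: 0.0639
finger_force: 30.0
```

Call:
apply_moves(
  steps="0 0 0 0.25 0 0 0; 0 0 0 0.2 0 0 0; 0 0 0 0.14 0 0 0; 0 0 0 0.08 0 0 0; 0 0 0 0.02 0 0 0; 0 0 0 0 0 0 0; 0 0 0 0 0 0 0; 0 0 0 0 0 0 0",
)

```text
time: 41.35
eef_pos: [0.5522, 0.3874, 0.1114]
tool_rot: [[-0.935, -0.355, 0.001], [-0.355, 0.935, 0.001], [-0.001, 0.001, -1.0]]
force: [-0.2, -0.3, -2.1]
gripper_width: 0.064
finger_force: 30.0
```

```bash
python3 - <<'E'
from h import *
np.set_printoptions(precision=4,suppress=True)
s=env.read_state(); p=np.array(s["eef_pos"]); print(p,s["force"],np.array(s["tool_rot"])[:,2])
R=np.array(s["tool_rot"]); print("tool corr/.15:",R.T@(np.array([.552,.3872,.0892])-p)/.15)
E
```

```text
[0.5522 0.3874 0.1114] [-0.2278 -0.3062 -2.064 ] [ 0.0009  0.0009 -1.    ]
tool corr/.15: [ 0.0022 -0.001   0.1479]
```

Call:
apply_moves(
  steps="0 0.001 -0.001 0.04 0 0 0; 0 0 0 0.04 0 0 0; 0 0 0 0.03 0 0 0; 0 0 0 0.015 0 0 0; 0 0 0 0.008 0 0 0; 0 0 0 0.005 0 0 0; 0 0 0 0 0 0 0; 0 0 0 0 0 0 0",
)

```text
time: 42.35
eef_pos: [0.5519, 0.387, 0.0901]
tool_rot: [[-0.935, -0.355, 0.0], [-0.355, 0.935, 0.0], [-0.0, 0.0, -1.0]]
force: [0.4, 0.2, -2.6]
gripper_width: 0.0643
finger_force: 30.0
```

Call:
apply_moves(
  steps="0 0 0 0.004 0 0 0; 0 0 0 0 0 0 0; 0 0 0 0.003 0 0 0; 0 0 0 0 0 0 0; 0 0 0 0.003 0 0 0; 0 0 0 0 0 0 0; 0 0 0 0 0 0 0; 0 0 0 0 0 0 0",
)

```text
time: 43.35
eef_pos: [0.552, 0.3871, 0.0892]
tool_rot: [[-0.935, -0.355, 0.0], [-0.355, 0.935, 0.001], [-0.0, 0.0, -1.0]]
force: [-2.7, -2.0, 5.1]
gripper_width: 0.0639
finger_force: 30.0
```

Contact at the expected height, with the force going from -2.5 N to +5 N. I'll release gently, then rise.

Call:
apply_moves(
  steps="0.78 0 0 0 0 0 0; 0.82 0 0 0 0 0 0; 0.9 0 0 0 0 0 0; 0.95 0 0 0 0 0 0; 0.95 0 0 0 0 0 0; 0.95 0 0 -0.05 0 0 0; 0.95 0 0 -0.15 0 0 0; 0.95 0 0 -0.3 0 0 0",
)

```text
time: 44.35
eef_pos: [0.5508, 0.3864, 0.1629]
tool_rot: [[-0.935, -0.355, -0.003], [-0.355, 0.935, -0.002], [0.003, -0.001, -1.0]]
force: [0.6, 0.5, 0.1]
gripper_width: 0.0833
finger_force: 0.0
```

Call:
apply_moves(
  steps="0.95 0 0 -0.3 0 0 0; 0.95 0 0 -0.3 0 0 0; 0.95 -0.1 0 -0.2 0 0 0; 0.95 -0.2 0 0 0 0 0; 0.95 -0.15 0 0 0 0 0; 0.95 0 0 0 0 0 0; 0.95 0 0 0 0 0 0; 0.95 0 0 0 0 0 0",
)

```text
time: 45.35
eef_pos: [0.6143, 0.4108, 0.2839]
tool_rot: [[-0.935, -0.355, -0.0], [-0.355, 0.935, 0.0], [-0.0, 0.0, -1.0]]
force: [-0.7, -0.5, 0.2]
gripper_width: 0.0836
finger_force: 0.0
```

```bash
python3 meas.py fin .552 .387 .129; python3 - <<'E'
from h import *
im,_=snap("side","sfin.png"); cv2.imwrite("pics/sfinc.png",cv2.resize(im[230:350,240:360],None,fx=4,fy=4)[:,:,::-1])
E
```

```text
45.35 [0.6143 0.4108 0.2839] [-0.3547  0.935   0.0004] [-0.5113  0.1794  0.2839] 0.08360546722888026
wrist 2348 mean [0.5519 0.3866 0.1289] mid [0.5522 0.3868 0.1288] [0.0583 0.0582 0.0068] ((0.5524239540100098, 0.3868650794029236), 0.029401496052742004)
top 365 mean [0.5528 0.3878 0.1292] mid [0.5521 0.3881 0.129 ] [0.0565 0.0541 0.0118] ((0.5525557994842529, 0.3886485695838928), 0.028854232281446457)
```

View pics/sfinc.png

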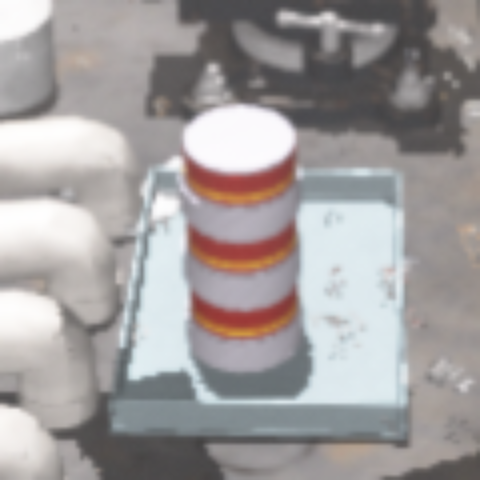

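The picture shows three tins stacked squarely in the tray, all lid-down. The new top is at (0.552, 0.387) and z 0.129, so I'll hand in.

```bash
python3 -c "
from rig import env
print(env.finish_job())"
```

```text
the job is handed in; nothing more can be done
None
```

The tin was turned over in the turner and set, closed and lid-down, squarely on the stack in the tray (within about 1 mm of the stack's centre); the job was handed in at about 45 s, with no verdict returned.

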